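# Pack the sample drawer and lock it with the hex key

### The job

Put every loose small stone point lying on the table into the open drawer of the grey drawer box, then push the drawer fully home until it clicks in. Lock it with the orange-gripped hex key: find the recessed hex socket on the box, turn the screw clockwise to its stop in several regrasped turns, and stand the key back in its wooden block. Leave the chip jar and the tape roll alone.

Things in the scene. Friction and masses are not known exactly. Their poses are not given: they have to be found in the camera images.
- citrine_mid (a point): small yellow citrine stone point, a six-sided column with a pointed end, 29 mm thick and 60 mm long, lying on its side on the table. This point is on its long axis, half-way along, about 14 mm above what it lies on; its z axis runs along the stone from the flat foot to the pointed end. Grasp it across its thickness. Two or three of the four stones are present; None for an absent one.
- jade_mid (a point): small green jade stone point, a six-sided column with a pointed end, 28 mm thick and 75 mm long, lying on its side on the table. This point is on its long axis, half-way along, about 14 mm above what it lies on; its z axis runs along the stone from the flat foot to the pointed end. Grasp it across its thickness. Two or three of the four stones are present; None for an absent one.
- amethyst_mid (a point): small purple amethyst stone point, a six-sided column with a pointed end, 31 mm thick and 70 mm long, lying on its side on the table. This point is on its long axis, half-way along, about 14 mm above what it lies on; its z axis runs along the stone from the flat foot to the pointed end. Grasp it across its thickness. Two or three of the four stones are present; None for an absent one.
- jet_mid (a point): small black jet stone point, a six-sided column with a pointed end, 26 mm thick and 85 mm long, lying on its side on the table. This point is on its long axis, half-way along, about 12 mm above what it lies on; its z axis runs along the stone from the flat foot to the pointed end. Grasp it across its thickness. Two or three of the four stones are present; None for an absent one.
- drawer_floor (a point): centre of the inner floor of the drawer's black tray (inside 135 mm along x, 226 mm along y, walls 41 mm high above the floor and 5 mm thick; floor 20 mm above the table). x points into the box (the closing direction), y across the drawer, z up. When the drawer is open only the front 100 to 115 mm of the inside (the -x part) lies clear of the box.
- drawer_pull (a point): middle of the outer face of the aluminium pull bar on the white drawer front (bar 110 mm along y, 10 mm high, standing 12 mm out from the front; 45 mm above the table; drawer front reaches from 5 to 65 mm above the table). Same axes as drawer_floor: push along +x to close.
- drawer (a joint): how far the drawer is open, in m: 0 is fully home. It runs freely, resists with up to about 6 N between about 21 and 9 mm, then a roller catch pulls it home and holds it with about 4 N.
- lock (a joint): angle of the lock screw in rad; grows as it is turned clockwise seen from above, from about 0 to 0.6 at the start to a hard stop at 5.6, where its red pointer meets the green mark on the box. Stays where it is left; turns with about 0.05 N m. Held hard against the stop the key binds in the socket; let go of it for a moment before drawing it out.
- socket (a point): centre of the mouth of the upright hex socket in the brass lock screw: 17.4 mm across flats, 22 mm deep, flats facing x of this point and every 60 degrees from it; turns with the screw; z up. The mouth lies 6 mm below the rim of a round recess (34 mm inside, 53 mm outside diameter, rim 102 mm above the table) on the grey box (170 by 260 mm, top 72 mm above the table).
- key_grip (a point): centre of the part of the hex key to grasp: orange square grip 24 by 24 mm, reaching from 28 mm below this point to 18 mm above it, sides square to x and y here; z points up the key. Under the grip: steel collar 38 mm across, 4 mm thick, then hex shank 16 mm across flats (flats facing x and every 60 degrees from it). At the start it stands in the wooden block and lifts straight out.
- key_tip (a point): centre of the key's lower end, 87 mm below key_grip on the key's axis; the last 5 mm taper to 11 mm across flats.
- stand_top (a point): centre of the mouth of the square through hole (24 mm wide) in the top of the wooden key block (70 by 70 mm, 62 mm high). The shank (55 mm long below the collar) hangs in it with the collar on the top, so key_grip is then 32 mm above this point. z up.
- hex_key: the hex key as a whole (105 mm long, about 0.14 kg); origin at its tip, z up towards the grip.
- chip_jar: bystander: clear jar with yellow lid, 92 mm wide, 100 mm high; origin at the centre of its underside.
- tape_roll: bystander: roll of tape lying flat, 103 mm wide, 25 mm high; origin at the centre of its underside.
Things that resemble listed ones, but are neither listed nor needed, are in the scene too. Leave any blue look-alike of the part that bears jade_mid alone.

How it is judged:
By the outcome, as a careful person would: the job done as asked, in the order asked, and still so for the second after the job is handed in, with the robot touching nothing.
Of stone_citrine, stone_jade, stone_amethyst, stone_jet only 2 to 3 are there at a start; the rules pass over those that are not, and their reading is None.
At some moment in a run one of stone_citrine, stone_jade, stone_amethyst, stone_jet may be knocked a few centimetres aside while the robot is not near it.
It also fails if it takes over 210 s, if anything falls off the work surface, if the arm or the gripper's body presses on something with over 40 N, if the wrist force passes 120 N, or if a joint passes its speed limit or range.

### The arm

A 6-joint arm with a two-finger parallel gripper is mounted at the origin on a cart in front of the work surface, level with it; the furniture and walls round the work are solid. World frame = base frame: x ahead of the robot, y to its left, z up, the work surface at z = 0. Lengths are in mm, angles in rad, forces in N, time in s.
With the tool pointing down it reaches from about 275 to 875 mm from the base axis. Payload 12.5 kg.
Tool frame: the origin (TCP) lies on the centre line of the jaws, within the pads' length; the fingertips stand 14 mm ahead of it and the grasp point (between the pads) lies 5 mm behind it; z points along the fingers, y is the direction in which the jaws open and shut (so a half turn about z gives the same grasp; the last joint's range is limited). The gripper opens to 85 mm and grips with 20 to 120 N. Pads are 22 mm wide; open, the fingers measure 114 mm over their backs; the gripper's body (76 mm by 85 mm) begins 54 mm behind the grasp point. The pads swing forward as they close: fully open they stand 13 mm farther back than shut.
Start: joints at [-1.377, 0.351, 1.652, -0, 1.139, -0.085], TCP at [151.381, -528.742, 214.99] pointing down, gripper open.
Joint ranges: [-2.75, 2.75], [-0.79, 2.1], [0.01, 2.65], [-1.57, 4.71], [0.07, 3.14], [-2.87, 2.87]. Speed limits (rad/s): [2.22, 2.22, 2.79, 3.14, 3.14, 3.14].

### API

Orientations are given as a unit quaternion [w, x, y, z].
In Python, from workcell import state, get_image, finish_job gives the robot as it stands.
- The arm moves only by the shell command python3 -m jog 'ROWS'. ROWS is text: rows parted by semicolons, each of 7 numbers parted by spaces: the shift along the world's x, y, z in units of 40 mm (1.0 is 40 mm), then the turn, a rotation vector about the world's x, y, z in rad, then the opening, from 0 (shut) to 1 (fully open). A call has exactly 8 rows; each row shifts and turns the commanded pose from where the row before left it; what a row does not reach is not made up. A row lasts 1/8 s, in which the tool goes at most 62.5 mm and 10.7 degrees, less where a joint would pass 70% of its speed; a pose out of reach is approached as far as the arm can. A call is refused whole if a number of a shift passes 1 or a number of a turn 0.188, either way. A call with a gripper value outside its range is refused whole. The fingers move at their own pace and stop on an object; the grip force is fixed at half the most. Time passes only in rows, so rows that do not move let the fingers close, or fill a call up. It gives the time, the measured TCP pose, the force and the opening at its end, in the units of the state.
- state(): the state, without advancing time (a new reading comes with each control period).
- get_image(name): name is "scene" or "side" or "wrist"; returns a dict with "frame" (420x560x3 uint8, red, green, blue), "fx", "fy", "cx", "cy" (pixels), "eye" and "rotation" of the camera in the world. Camera axes: x right, y up, looking along -z (the intrinsics and any distortion apply to the point x, -y, -z); pixel columns grow to the right and rows downward; lengths in mm; the calibration is good to about 2 mm. The wrist camera is an equidistant fisheye: a pixel r from the principal point sees the ray r / f radians off the axis. A picture is of the moment at which its call begins. There is no depth.
- finish_job(): hands the job in, once; it reports no verdict.
The state is a dict: "t": time; "joint_pos": joint angles; "qvel": joint speeds; "effort": joint torques, N m; "eef_pos": TCP position; "orientation": TCP orientation; "ft_force": force on the tool from outside, world axes, zero at the start; "moment": the same for the moment, N m; "finger_gap": opening from 0.0 (shut) to 1.0 (fully open).
Only numpy, scipy, OpenCV 4.12 (cv2) and the standard library are available. Lean on these libraries where they do the work, as an engineer would, in place of code of your own. Each camera call takes 0.05 s, during which the arm holds its last target. There are 200 camera calls.

## Working session

There is one attempt and no reset: what is moved stays moved. The work goes in short steps, Python scripts to look and compute and a shell command to move; the robot and the scene stay as the last step left them, time stands still between calls to the robot, and variables do not carry over. Pictures are saved under pics/ and viewed, about 12 in all and at most 16, crops included, and the job is handed in when it is done.

```bash
ls; mkdir -p pics
cat > h.py <<'E'
import numpy as np, cv2
from workcell import state, get_image
def snap(n,f,crop=None,scale=1):
    d=get_image(n); im=d["frame"][:,:,::-1]
    np.savez('pics/'+f+'.npz',**d)
    save(im,f,crop,scale); return d
def save(im,f,crop=None,scale=1):
    if crop: x0,y0,x1,y1=crop; im=im[y0:y1,x0:x1]
    cv2.imwrite('pics/'+f+'.png',cv2.resize(im,None,fx=scale,fy=scale,interpolation=cv2.INTER_CUBIC))
def ray(d,u,v,wrist=False):
    x=(u-d["cx"])/d["fx"]; y=(v-d["cy"])/d["fy"]
    if wrist:
        r=np.hypot(x,y); s=np.sin(r)/r if r>1e-9 else 1; c=np.array([x*s,-y*s,-np.cos(r)])
    else: c=np.array([x,-y,-1.])
    return np.array(d["rotation"])@c
def at(d,u,v,z,wrist=False):
    e=np.array(d["eye"]); r=ray(d,u,v,wrist); return e+r*(z-e[2])/r[2]
def proj(d,p,wrist=False):
    c=np.array(d["rotation"]).T@(np.array(p)-np.array(d["eye"])); x,y,z=c[0],-c[1],-c[2]
    if wrist:
        h=np.hypot(x,y); th=np.arctan2(h,z); k=th/h
    else: k=1/z
    return d["cx"]+d["fx"]*x*k, d["cy"]+d["fy"]*y*k
E
python3 - <<'E'
from h import *
import cv2
a=[get_image(n) for n in("scene","side","wrist")]
for n,d in zip("scene side wrist".split(),a):
    np.savez('pics/%s0.npz'%n,**d); print(n,d["fx"],d["cx"],d["cy"],d["eye"],np.round(d["rotation"],3).tolist(), d.keys())
save(a[0]["frame"][:,:,::-1],'s0',None,1.42);save(a[1]["frame"][:,:,::-1],'d0',None,1.42);
print(state())
E
```

```text
pics
scene 478.01457961623845 278.0507204656882 218.71468833818722 [1484.02689495  497.22330885  548.83136134] [0.448, 0.306, 0.455, 0.707] dict_keys(['frame', 'fx', 'fy', 'cx', 'cy', 'eye', 'rotation'])
side 471.97883195602503 281.0919752469667 207.19124734931228 [ 551.65155301 -940.37696062  447.56881091] [0.814, 0.58, 0.014, 0.019] dict_keys(['frame', 'fx', 'fy', 'cx', 'cy', 'eye', 'rotation'])
wrist 325.19226210127806 279.5911751249924 205.96132985784524 [ 232.22503735 -505.70921977  373.29173131] [0.788, -0.131, 0.099, -0.594] dict_keys(['frame', 'fx', 'fy', 'cx', 'cy', 'eye', 'rotation'])
{'t': 0.15, 'joint_pos': array([-1.37662479e+00,  3.51116977e-01,  1.65226249e+00, -1.50801887e-06,
        1.13911283e+00, -8.46114553e-02]), 'qvel': array([-1.29229422e-03, -5.22435124e-04, -1.07710300e-03,  1.68929647e-05,
        2.04414463e-04,  9.24102946e-05]), 'effort': array([-1.05753984e-04, -5.06251931e+01, -2.91502333e+01, -1.33898830e-04,
        3.33166878e-03,  4.68918745e-05]), 'eef_pos': array([ 151.31861495, -528.49670782,  214.5851797 ]), 'orientation': array([-4.49109523e-04,  9.90300581e-01,  1.38940838e-01, -2.53126025e-05]), 'ft_force': array([0.25959316, 1.05562375, 0.47919135]), 'moment': array([ 0.02292809,  0.03764939, -0.00795265]), 'finger_gap': 0.9988950110215616}
```

```bash
python3 -m jog --help 2>&1 | head
```

```text
invalid input at $: expected rows of numbers
```

Run:
```python
s=open('h.py').read()
s=s.replace('np.array(d["rotation"])','R(d)').replace('def ray','''def R(d):
    from scipy.spatial.transform import Rotation as Q
    q=np.array(d["rotation"]); return Q.from_quat(q[[1,2,3,0]]).as_matrix()
def ray''')
open('h.py','w').write(s)
```

```text
(no output)
```

View pics/s0.png

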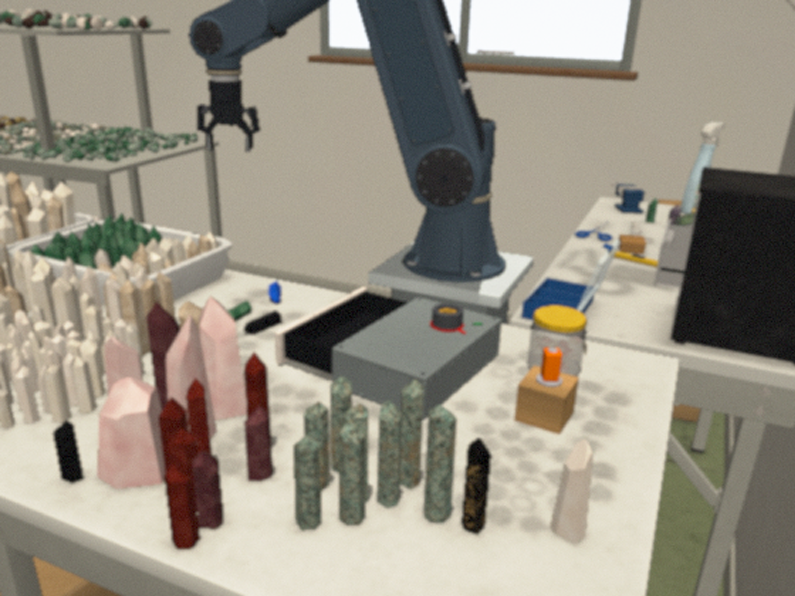

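View pics/d0.png

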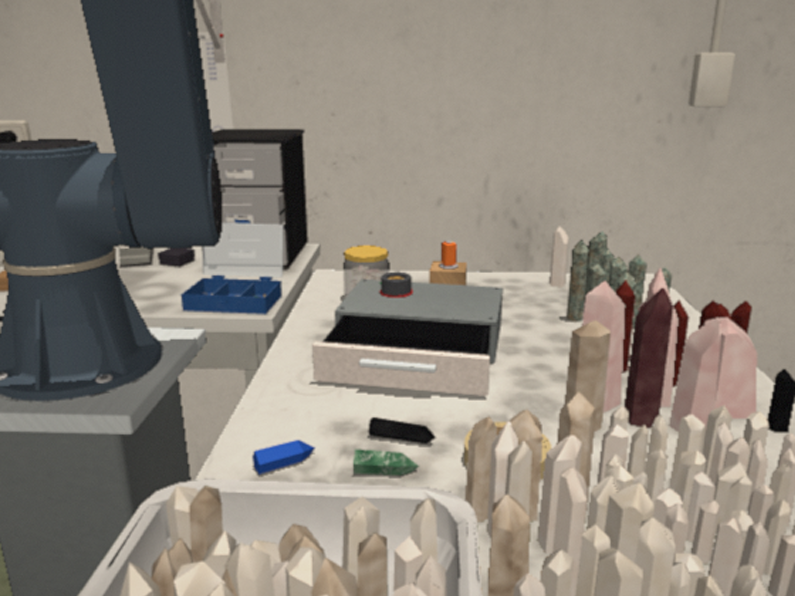

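Run:
```python
from h import *
s=np.load('pics/scene0.npz');w=np.load('pics/wrist0.npz')
a=cv2.resize(s['frame'][185:265,110:270],(800,400),interpolation=cv2.INTER_CUBIC)
b=w['frame']
b=cv2.resize(b,(800,600)); 
save(a[:,:,::-1],'c1');save(b[:,:,::-1],'w0')
```

```text
(no output)
```

View pics/w0.png

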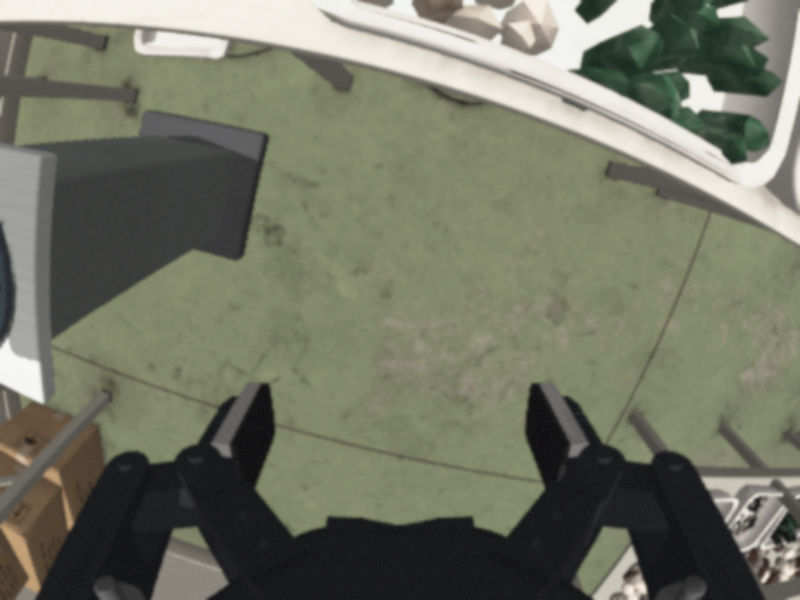

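View pics/c1.png

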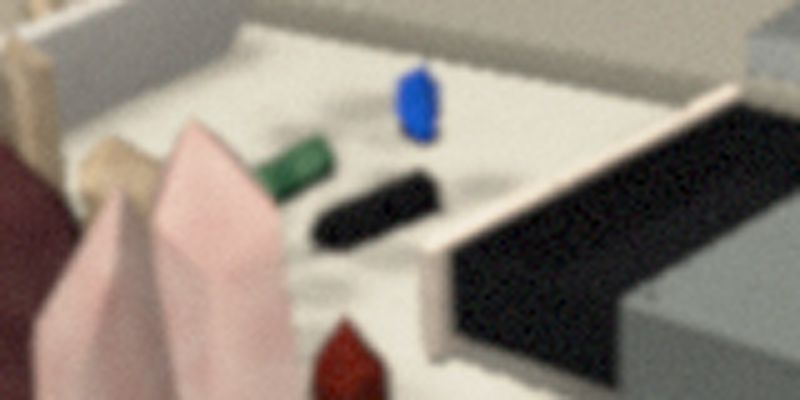

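Pictures 1–4 (scene, side, wrist, crop). Side view: jet lying at (402,431), jade at (385,463). Look-alikes: blue point (283,456) to be left alone, and a standing black point (785,400) that is decor. The scene crop confirms the jade and jet, both lying loose.

Run:
```python
from h import *
s=np.load('pics/scene0.npz');d=np.load('pics/side0.npz')
k=1/1.42
def P(n,c,u,v,z): p=at(c,u*k,v*k,z); print(n,p.round(0))
P('jet foot',d,370,430,12);P('jet tip',d,435,436,12)
P('jade foot',d,354,463,14);P('jade tip',d,417,466,14);P('blue',d,283,456,14)
P('front L',d,315,345,65);P('front R',d,491,357,65);P('frontscene near',s,281,333,65);P('frontscene far',s,362,290,65)
P('rim s',s,447,310,102);P('rim d',d,396,277,102)
P('gripTop s',s,553,349,112);P('gripTop d',d,449,243,112)
P('stand s',s,549,379,62);P('stand d',d,448,267,62)
P('boxTop',s,398,303,72);P('boxTop',s,500,326,72);P('boxTop',s,433,378,72);P('boxTop',s,335,346,72)
P('boxTop d',d,500,346-28,72); P('boxtop d',d,503,288,72);P('boxtop d',d,345,283,72)
P('pull',d,362,364,45);P('pull',d,436,369,45)
P('bluesc',s,275,292,14);P('jetsc',s,263,322,12);P('tape d',d,508,440,20);P('tapesc',s,190,308,20);P('jar',s,557,320,100);P('jar',d,366,255,100)
```

```text
jet foot [ 479. -203.   12.]
jet tip [ 561. -214.   12.]
jade foot [ 468. -280.   14.]
jade tip [ 540. -283.   14.]
blue [ 383. -269.   14.]
front L [389. -61.  65.]
front R [637. -92.  65.]
frontscene near [640. -77.  65.]
frontscene far [409. -45.  65.]
rim s [504. 161. 102.]
rim d [494. 150. 102.]
gripTop s [588. 354. 112.]
gripTop d [589. 345. 112.]
stand s [587. 354.  62.]
stand d [588. 347.  62.]
boxTop [450.  49.  72.]
boxTop [461. 242.  72.]
boxTop [679. 206.  72.]
boxTop [653.  32.  72.]
boxTop d [662.  40.  72.]
boxtop d [681. 188.  72.]
boxtop d [399. 205.  72.]
pull [458. -79.  45.]
pull [562. -91.  45.]
bluesc [ 390. -256.   14.]
jetsc [ 522. -196.   12.]
tape d [ 648. -232.   20.]
tapesc [ 547. -346.   20.]
jar [455. 333. 100.]
jar [429. 294. 100.]
```

```bash
python3 -m jog '0 0 1 0 0 0 1; 0.4 0.2 0.6 0 0 0 1; 0.9 0.9 0 0 0 -0.1 1; 0.9 0.9 0 0 0 -0.1 1; 0.9 0.9 0 0 0 -0.1 1; 0.9 0.9 0 0 0 -0.1 1; 0.9 0.9 0 0 0 0 1; 0.9 0.9 0 0 0 0 1'
python3 -m jog '0.7 0.8 0 0 0 0 1; 0.7 0.8 0 0 0 0 1; 0 0 0 0 0 0 1; 0 0 0 0 0 0 1; 0 0 0 0 0 0 1; 0 0 0 0 0 0 1; 0 0 0 0 0 0 1; 0 0 0 0 0 0 1'
python3 -c "
from h import *
d=snap('wrist','w1',None,1.42)
"
```

```text
t: 1.15
eef_pos: [384.3, -303.4, 279.0]
orientation: [-0.0, 0.998, -0.061, -0.0]
ft_force: [-0.2, -0.7, 0.3]
finger_gap: 1.0
t: 2.15
eef_pos: [439.3, -240.9, 279.0]
orientation: [0.0, 0.998, -0.061, 0.0]
ft_force: [-0.0, 0.5, -0.2]
finger_gap: 1.003
```

View pics/w1.png

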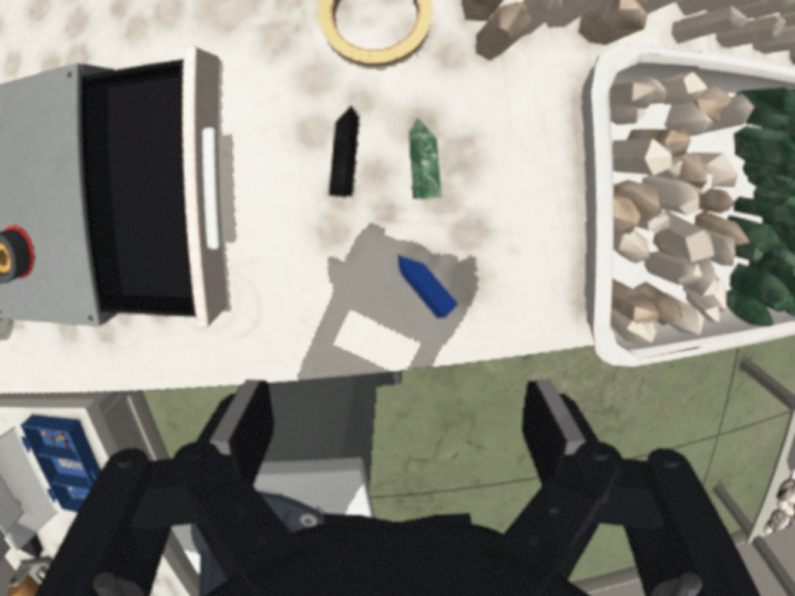

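Picture 5: the wrist view shows jet (343,152), jade (425,160), blue (427,287), tape (376,25), and the open, empty drawer. No third loose stone.

Run:
```python
from h import *
w=np.load('pics/w1.npz');k=1/1.42
def P(n,u,v,z): p=at(w,u*k,v*k,z,True); print(n,p.round(0))
P('jet foot',342,195,12);P('jet tip',350,108,12);P('jade foot',427,196,14);P('jade tip',419,122,14)
P('tray corners',85,75,61);P('tray',110,312,61);P('front top outer near',220,55,65);P('front outer',217,322,65)
P('pull',212,128,45);P('pull',214,248,45);P('front in',190,60,61);P('fi',195,312,61)
P('box corner',75,66,72);P('box corner',100,323,72);P('rim',12,250,102)
P('blue',427,287,14)
```

```text
jet foot [ 479. -195.   12.]
jet tip [ 558. -213.   12.]
jade foot [ 469. -273.   14.]
jade tip [ 537. -273.   14.]
tray corners [643.  27.  61.]
tray [410.  55.  61.]
front top outer near [ 619. -116.   65.]
front outer [388. -68.  65.]
pull [561. -92.  45.]
pull [453. -73.  45.]
front in [623. -87.  61.]
fi [399. -46.  61.]
box corner [652.  30.  72.]
box corner [403.  63.  72.]
rim [498. 131. 102.]
blue [ 381. -263.   14.]
```

```bash
python3 -m jog '0.5 0.2 -0.9 0 0 0 0.7; 0.5 0.2 -0.9 0 0 0 0.7; 0.5 0.2 -0.9 0 0 0 0.7; 0.5 0.3 -0.9 0 0 0 0.7; 0 0 -0.9 0 0 0 0.7; 0 0 -0.9 0 0 0 0.7; 0 0 0 0 0 0 0.7; 0 0 0 0 0 0 0.7'
python3 -m jog '0 0 -0.4 0 0 0 0.7; 0 0 -0.4 0 0 0 0.7; 0 0 -0.3 0 0 0 0.7; 0 0 0 0 0 0 0; 0 0 0 0 0 0 0; 0 0 0 0 0 0 0; 0 0 0 0 0 0 0; 0 0 0 0 0 0 0'
```

```text
t: 3.2
eef_pos: [520.1, -205.1, 64.3]
orientation: [0.0, 0.998, -0.061, 0.001]
ft_force: [-0.2, -0.0, -0.1]
finger_gap: 0.7
t: 4.2
eef_pos: [519.5, -204.8, 19.2]
orientation: [0.0, 0.998, -0.061, 0.0]
ft_force: [0.5, 0.2, -0.3]
finger_gap: -0.002
```

```bash
python3 -c "
from h import *
d=snap('side','d1',(150,220,400,370),3.2)
"
```

```text
(no output)
```

View pics/d1.png

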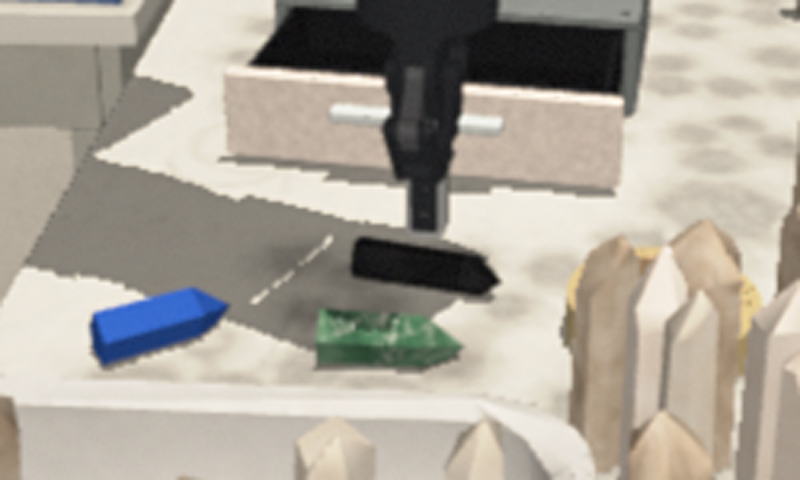

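Picture 6: the fingers closed behind the jet (crop (425,265)), which now lies nearer the jade. It was either pushed or knocked aside.

Run:
```python
from h import *
d=np.load('pics/side0.npz')
o=cv2.imread('pics/d0.png')
def P(n,u,v,z): print(n,at(d,150+u/3.2,220+v/3.2,z).round(0))
P('jet f',355,258,12);P('jet t',498,284,12);P('jade f',318,338,14);P('jade t',461,348,14)
P('tip?',425,228,5); print(proj(d,(519.5,-204.8,5)))
```

```text
jet f [ 479. -195.   12.]
jet t [ 560. -219.   12.]
jade f [ 468. -279.   14.]
jade t [ 541. -285.   14.]
tip? [ 517. -147.    5.]
(np.float64(282.951585968536), np.float64(307.320689722091))
```

Run:
```python
from h import *
d=np.load('pics/side0.npz')
for z in (5,15,25,35,45): print(z, proj(d,(519.5,-204.8,z)), at(d,283,292,z).round())
f=np.load('pics/d1.npz'); print(abs(f['eye']-d['eye']).max(),abs(f['rotation']-d['rotation']).max())
im=f['frame'][255:325,245:325]; save(im[:,:,::-1],'c2',None,8)
```

```text
5 (np.float64(282.951585968536), np.float64(307.320689722091)) [ 517. -150.    5.]
15 (np.float64(282.948452910505), np.float64(302.38060114126483)) [ 518. -168.   15.]
25 (np.float64(282.94529534688877), np.float64(297.40187307116)) [ 519. -186.   25.]
35 (np.float64(282.9421129890483), np.float64(292.3840503968805)) [ 520. -203.   35.]
45 (np.float64(282.9389055437941), np.float64(287.32667082793506)) [ 520. -221.   45.]
0.0 0.0
```

View pics/c2.png

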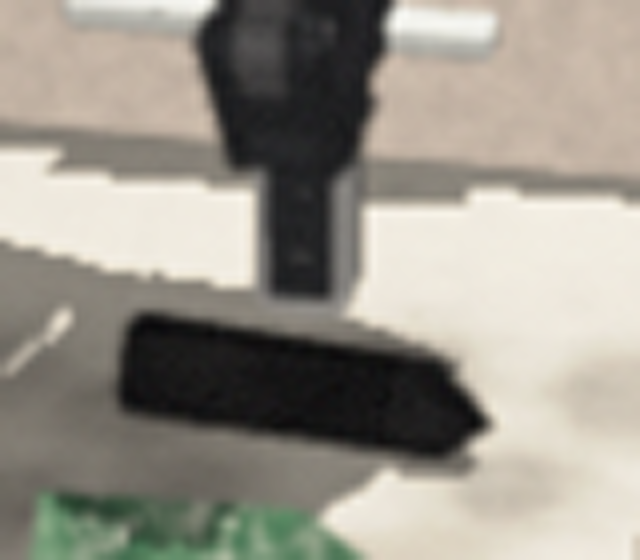

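Picture 7: the tip is fully visible at raw (283,292), which means either 30 mm too high or 55 mm too far back. The wrist view should settle which.

```bash
python3 -c "
from h import *
d=snap('wrist','w2',None,1.42)
s=state();print(s['eef_pos'],s['joint_pos'],d['eye'])
for z in (5,15,35): print(z,np.array(proj(d,(519.5,-204.8,z),True))*1.42)
for p in ((479,-195,12),(560,-216,12),(468,-278,14)): print(np.array(proj(d,p,True))*1.42)
d=snap('scene','s2',(110,100,310,250),4)
"
```

```text
[ 519.41776523 -204.76845652   19.08905199] [-4.58903740e-01  6.37731194e-01  1.76079920e+00  7.01078797e-06
  7.42929753e-01  1.23312113e+00] [ 602.88773676 -214.90869133  177.91795243]
5 [396.85838035 349.34518977]
15 [396.87044343 360.35395736]
35 [396.89876029 385.89715298]
[385.9977125  439.34692666]
[413.6071115  256.18020478]
[568.02525099 436.68399309]
```

View pics/w2.png

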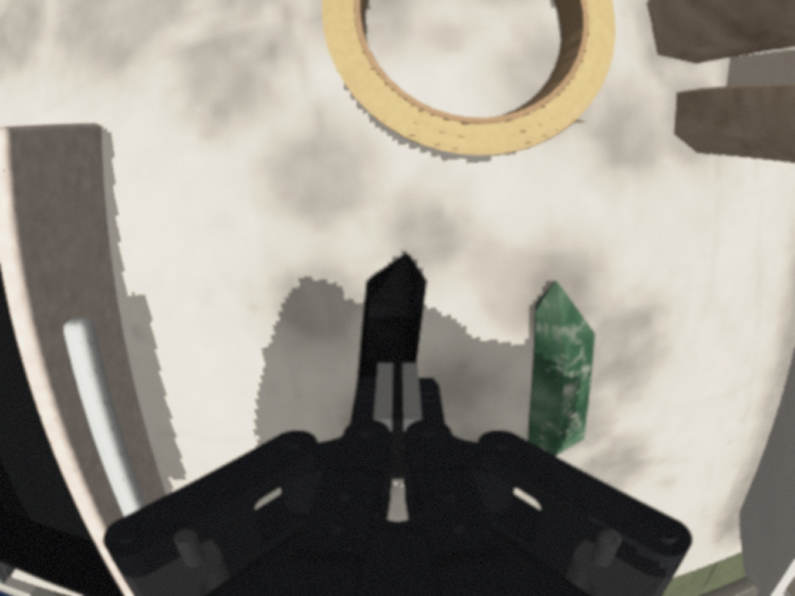

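Picture 8: the shut fingertips (397,362) sit directly over the jet, above its top, so the real tips are about 25 mm higher than reckoned. I'll open and go lower in small steps, watching the force.

```bash
python3 -m jog '0 0 0 0 0 0 0.7; 0 0 0 0 0 0 0.7; 0 0 0 0 0 0 0.7; 0 0 -0.1 0 0 0 0.7; 0 0 -0.1 0 0 0 0.7; 0 0 0 0 0 0 0.7; 0 0 0 0 0 0 0.7; 0 0 0 0 0 0 0.7'
python3 -c "
from h import *
d=snap('side','d2',(225,240,345,330),6)
for z in (-5,5,15,25,35): print(z,(np.array(proj(d,(519.5,-232,z)))-[225,240])*6)
print(state()['eef_pos'])"
```

```text
t: 5.35
eef_pos: [519.5, -204.8, 11.1]
orientation: [0.0, 0.998, -0.061, 0.0]
ft_force: [1.0, 0.2, 0.5]
finger_gap: 0.697
-5 [343.64779932 483.80747669]
5 [343.61222533 453.67086635]
15 [343.57636541 423.2920249 ]
25 [343.54021608 392.66802007]
35 [343.50377385 361.79587206]
[ 519.45026312 -204.77894035   11.09799599]
```

View pics/d2.png

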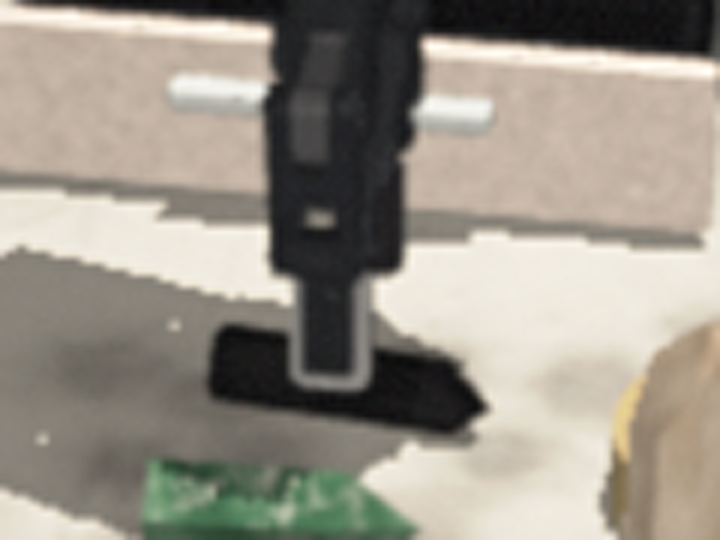

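Picture 9: the near fingertip is at z≈26 with TCP z 11, so the tips sit about 15 mm above the TCP reading. Lowering 18 mm.

```bash
python3 -m jog '0 0 -0.1 0 0 0 0.7; 0 0 -0.1 0 0 0 0.7; 0 0 -0.1 0 0 0 0.7; 0 0 -0.1 0 0 0 0.7; 0 0 0 0 0 0 0.7; 0 0 0 0 0 0 0.7; 0 0 0 0 0 0 0.7; 0 0 0 0 0 0 0.7'
python3 -m jog '0 0 0 0 0 0 0; 0 0 0 0 0 0 0; 0 0 0 0 0 0 0; 0 0 0 0 0 0 0; 0 0 0 0 0 0 0; 0 0 0 0 0 0 0; 0 0 0 0 0 0 0; 0 0 0 0 0 0 0'
```

```text
t: 6.4
eef_pos: [519.5, -204.8, -4.9]
orientation: [0.0, 0.998, -0.061, 0.0]
ft_force: [0.6, -0.4, 0.4]
finger_gap: 0.699
t: 7.4
eef_pos: [519.5, -204.7, -4.7]
orientation: [-0.0, 0.998, -0.061, 0.0]
ft_force: [-0.4, 1.0, 6.1]
finger_gap: 0.205
```

```bash
python3 -m jog '0 0 0 0 0 0 0.6; 0 0 0 0 0 0 0.6; 0 0 0 0 0 0 0.6; 0 0 0 0 0 0 0.6; 0 0 -0.1 0 0 0 0.6; 0 0 -0.1 0 0 0 0.6; 0 0 0 0 0 0 0.6; 0 0 0 0 0 0 0.6'
python3 -m jog '0 0 0 0 0 0 0; 0 0 0 0 0 0 0; 0 0 0 0 0 0 0; 0 0 0 0 0 0 0; 0 0 0 0 0 0 0; 0 0 0 0 0 0 0; 0 0 0 0 0 0 0; 0 0 0 0 0 0 0'
```

```text
t: 8.4
eef_pos: [519.4, -204.7, -13.0]
orientation: [-0.0, 0.998, -0.061, -0.0]
ft_force: [-0.8, 0.7, 0.2]
finger_gap: 0.6
t: 9.4
eef_pos: [519.6, -204.8, -12.6]
orientation: [0.0, 0.998, -0.061, 0.0]
ft_force: [-0.9, -0.3, 5.1]
finger_gap: 0.24
```

```bash
python3 -m jog '0 0 0 0 0 0 0.6; 0 0 0 0 0 0 0.6; 0 0 0 0 0 0 0.6; 0 0 0 0 0 0 0.6; 0 0 -0.1 0 0 0 0.6; 0 0 -0.05 0 0 0 0.6; 0 0 0 0 0 0 0.6; 0 0 0 0 0 0 0.6'
python3 -m jog '0 0 0 0 0 0 0; 0 0 0 0 0 0 0; 0 0 0 0 0 0 0; 0 0 0 0 0 0 0; 0 0 0 0 0 0 0; 0 0 0 0 0 0 0; 0 0 0 0 0 0 0; 0 0 0 0 0 0 0'
python3 -c "
from h import *
d=snap('side','d3',(225,240,345,330),6)
d=snap('wrist','w3',None,1.42)
"
```

```text
t: 10.4
eef_pos: [519.4, -204.7, -19.0]
orientation: [-0.0, 0.998, -0.061, -0.0]
ft_force: [0.4, -0.2, 0.4]
finger_gap: 0.599
t: 11.4
eef_pos: [521.9, -206.0, -16.1]
orientation: [0.001, 0.998, -0.061, 0.003]
ft_force: [-0.8, 0.7, 28.4]
finger_gap: 0.245
```

View pics/d3.png

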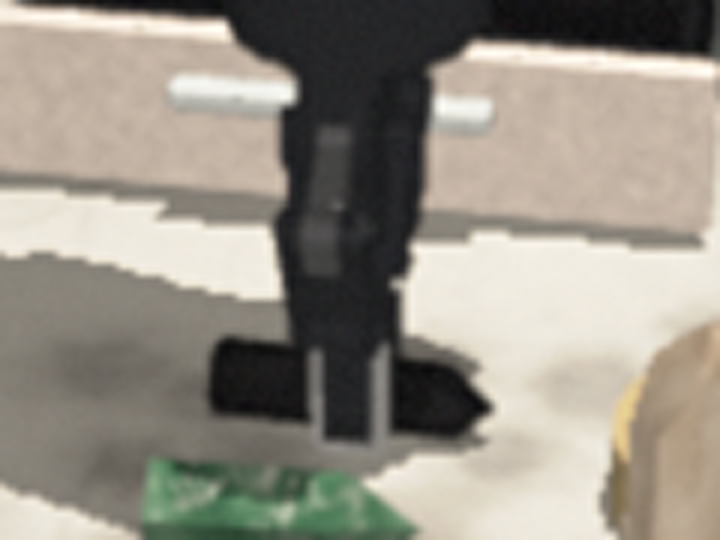

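Picture 10: the tips are now on the table (28 N) with the jet between them at gap 0.245. So tip z ≈ TCP reading + 17 when gripping. Lifting and carrying it to the drawer.

```bash
python3 -m jog '0 0 0.3 0 0 0 0; 0 0 0.8 0 0 0 0; 0 0 0.9 0 0 0 0; 0 0 0.9 0 0 0 0; -0.3 0.9 0 0 0 0 0; -0.3 0.9 0 0 0 0 0; -0.3 0.9 0 0 0 0 0; -0.3 0.9 0 0 0 0 0'
python3 -m jog '-0.2 0.8 0 0 0 0 0; 0 0.7 0 0 0 0 0; 0 0 0 0 0 0 0; 0 0 0 0 0 0 0; 0 0 -0.5 0 0 0 0; 0 0 -0.6 0 0 0 0; 0 0 -0.6 0 0 0 0; 0 0 0 0 0 0 0'
```

```text
t: 12.5
eef_pos: [470.7, -59.6, 97.1]
orientation: [-0.0, 0.998, -0.061, -0.0]
ft_force: [1.2, 0.4, -1.4]
finger_gap: 0.246
t: 13.5
eef_pos: [462.4, -1.5, 27.9]
orientation: [-0.0, 0.998, -0.061, -0.002]
ft_force: [-0.6, -0.7, -0.3]
finger_gap: 0.247
```

```bash
python3 -m jog '0 0 -0.2 0 0 0 0; 0 0 -0.2 0 0 0 0; 0 0 0 0 0 0 0; 0 0 0 0 0 0 0; 0 0 0 0 0 0 0; 0 0 0 0 0 0 0; 0 0 0 0 0 0 0; 0 0 0 0 0 0 0'
python3 -c "
from h import *
d=snap('side','d4',(200,190,380,325),4.4)
"
```

```text
t: 14.5
eef_pos: [463.4, -0.7, 13.0]
orientation: [-0.0, 0.998, -0.061, 0.0]
ft_force: [-0.7, 0.4, -1.4]
finger_gap: 0.244
```

View pics/d4.png

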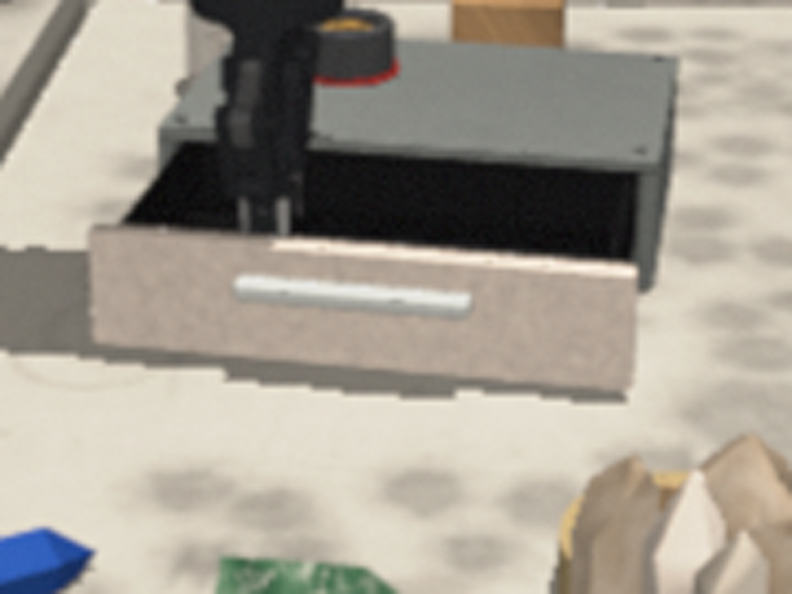

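Picture 11: the jet is held inside the drawer, behind the front. Releasing it, then fetching the jade.

```bash
python3 -m jog '0 0 -0.1 0 0 0 0; 0 0 0 0 0 0 0; 0 0 0 0 0 0 0.5; 0 0 0 0 0 0 0.5; 0 0 0 0 0 0 0.5; 0 0 0 0 0 0 0.5; 0 0 0.4 0 0 0 0.5; 0 0 0.5 0 0 0 0.5'
python3 -m jog '0 0 0.6 0 0 0 0.5; 0 0 0.6 0 0 0 0.6; 0.2 -0.9 0 0 0 0.09 0.7; 0.2 -0.9 0 0 0 0 0.7; 0.2 -0.9 0 0 0 0 0.7; 0.2 -0.9 0 0 0 0 0.7; 0.2 -0.9 0 0 0 0 0.7; 0 -0.9 0 0 0 0 0.7'
python3 -m jog '0 -0.9 0 0 0 0 0.7; 0 -0.6 0 0 0 0 0.7; 0 0 0 0 0 0 0.7; 0 0 -0.7 0 0 0 0.7; 0 0 -0.7 0 0 0 0.7; 0 0 -0.2 0 0 0 0.7; 0 0 0 0 0 0 0.7; 0 0 0 0 0 0 0.7'
python3 -c "
from h import *
d=snap('side','d5')
a=d['frame'][255:345,240:340,::-1]
b=d['frame'][195:265,210:350,::-1]
a=cv2.resize(a,None,fx=4,fy=4);b=cv2.resize(b,(400,200));c=np.vstack([a,b]);cv2.imwrite('pics/c5.png',c)"
```

```text
t: 15.55
eef_pos: [463.3, -0.7, 46.1]
orientation: [-0.0, 0.998, -0.061, -0.0]
ft_force: [-0.2, 0.2, 0.2]
finger_gap: 0.504
t: 16.55
eef_pos: [503.8, -218.1, 94.2]
orientation: [0.0, 1.0, -0.016, 0.001]
ft_force: [0.1, -0.1, -0.5]
finger_gap: 0.705
t: 17.55
eef_pos: [504.0, -276.8, 30.1]
orientation: [0.0, 1.0, -0.015, 0.001]
ft_force: [0.3, 0.5, -0.4]
finger_gap: 0.704
```

View pics/c5.png

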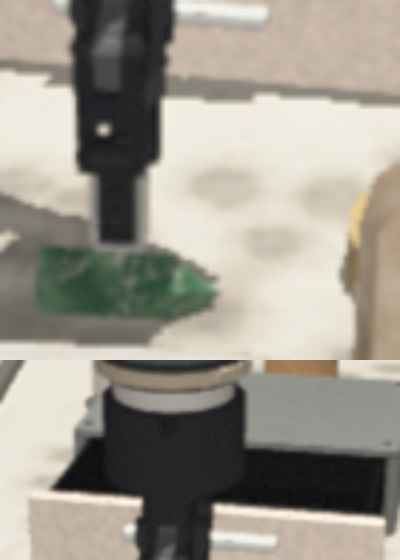

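Picture 12: the gripper is over the jade, just off its middle. Descending and gripping.

```bash
python3 -m jog '0.05 0 -0.5 0 0 0 0.7; 0 0 -0.5 0 0 0 0.7; 0 0 0 0 0 0 0.7; 0 0 0 0 0 0 0; 0 0 0 0 0 0 0; 0 0 0 0 0 0 0; 0 0 0 0 0 0 0; 0 0 0 0 0 0 0'
```

```text
t: 18.6
eef_pos: [505.7, -276.8, -10.2]
orientation: [0.0, 1.0, -0.016, 0.0]
ft_force: [-1.8, 2.0, 6.8]
finger_gap: 0.261
```

```bash
python3 -m jog '0 0 0.8 0 0 0 0; 0 0 0.9 0 0 0 0; 0 0 0.9 0 0 0 0; 0.3 0.9 0 0 0 -0.1 0; 0.3 0.9 0 0 0 0 0; 0.3 0.9 0 0 0 0 0; 0.3 0.9 0 0 0 0 0; 0.3 0.9 0 0 0 0 0'
python3 -m jog '0.3 0.9 0 0 0 0 0; 0 0.8 0 0 0 0 0; 0 0.3 0 0 0 0 0; 0 0 0 0 0 0 0; 0 0 -0.7 0 0 0 0; 0 0 -0.7 0 0 0 0; 0 0 -0.7 0 0 0 0; 0 0 0 0 0 0 0'
```

```text
t: 19.6
eef_pos: [565.7, -95.6, 93.3]
orientation: [0.0, 0.998, -0.066, 0.0]
ft_force: [0.8, -0.4, 0.8]
finger_gap: 0.262
t: 20.6
eef_pos: [577.3, -18.2, 8.1]
orientation: [0.0, 0.998, -0.066, -0.0]
ft_force: [-0.1, -0.4, -0.4]
finger_gap: 0.26
```

```bash
python3 -m jog '0 0 0 0 0 0 0.5; 0 0 0 0 0 0 0.5; 0 0 0 0 0 0 0.5; 0 0 0.4 0 0 0 0.5; 0 0 0.6 0 0 0 0.5; 0 0 0.8 0 0 0 0.5; 0 0 1 0 0 0 0.5; -0.5 -0.3 1 0 0 0 0.3'
python3 -m jog '-1 -0.5 1 0 0 0 0; -1 -0.5 0.5 0 0 0 0; -1 -0.5 0 0 0 0 0; -0.5 -0.4 0 0 0 0 0; 0 0 0 0 0 0 0; 0 0 0 0 0 0 0; 0 0 0 0 0 0 0; 0 0 0 0 0 0 0'
python3 -c "
from h import *
d=snap('wrist','w6',None,1.42)"
```

```text
t: 21.6
eef_pos: [557.8, -28.4, 163.5]
orientation: [0.0, 0.998, -0.065, 0.001]
ft_force: [-0.0, -1.0, 0.4]
finger_gap: 0.31
t: 22.6
eef_pos: [417.7, -104.4, 220.9]
orientation: [-0.0, 0.998, -0.065, -0.0]
ft_force: [-0.4, 0.6, -0.0]
finger_gap: -0.0
```

View pics/w6.png

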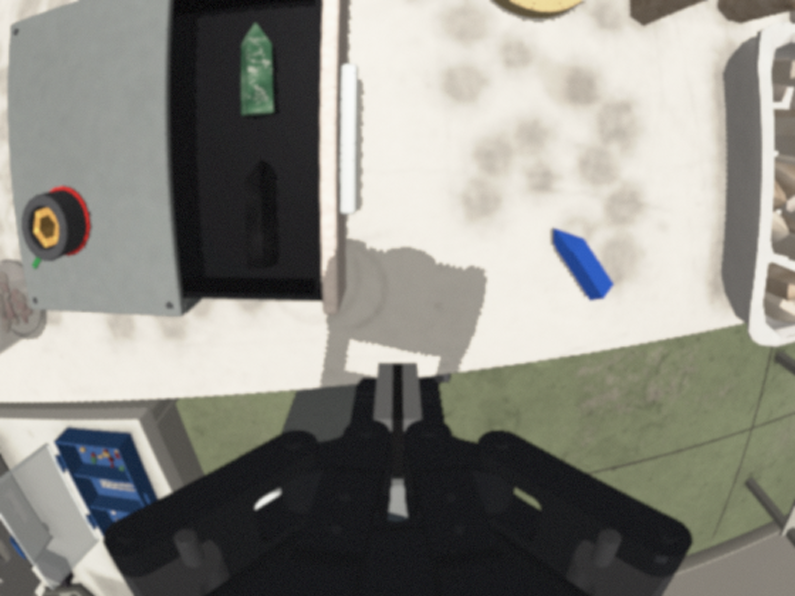

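Picture 13: jade (257,70) and jet (262,215) both lie in the tray, clear of the wall tops. The table holds no other loose stone, only the blue look-alike. The socket is at (47,228). Next I'll turn the jaws 90° and push the drawer shut.

```bash
python3 -m jog '0.3 -0.2 0 0 0 0.188 0; 0.3 -0.2 0 0 0 0.188 0; 0.3 -0.2 0 0 0 0.188 0; 0.3 -0.2 0 0 0 0.188 0; 0.3 -0.2 0 0 0 0.188 0; 0.3 -0.2 0 0 0 0.188 0; 0.2 0 0 0 0 0.188 0; 0 0 0 0 0 0.188 0'
python3 -m jog '0 0 -0.9 0 0 0.05 0; 0 0 -0.9 0 0 0 0; 0 0 -0.9 0 0 0 0; 0 0 -0.9 0 0 0 0; 0 0 -0.9 0 0 0 0; 0 0 -0.5 0 0 0 0; 0 0 0 0 0 0 0; 0 0 0 0 0 0 0'
python3 - <<'E'
from h import *
from scipy.ndimage import label
for n in ('scene','side'):
    d=get_image(n); f=d['frame']; np.savez('pics/%s7.npz'%n,**d)
    h=cv2.cvtColor(f,cv2.COLOR_RGB2HSV)
    m=((h[...,0]>3)&(h[...,0]<28)&(h[...,1]>170)&(h[...,2]>110)).astype('uint8')
    k,l,s,c=cv2.connectedComponentsWithStats(m)
    for i in range(1,k):
        if s[i,4]>8: print(n,s[i],c[i].round(1),h[l==i].mean(0).round())
E
```

```text
t: 23.65
eef_pos: [497.9, -152.6, 220.6]
orientation: [-0.0, 0.773, 0.635, -0.0]
ft_force: [-0.7, 0.0, -0.4]
finger_gap: 0.002
t: 24.65
eef_pos: [497.9, -152.8, 21.7]
orientation: [0.0, 0.759, 0.651, 0.0]
ft_force: [0.4, 0.6, -0.4]
finger_gap: 0.003
scene [434 177  28  10  82] [446.5 181.5] [ 22. 194. 190.]
scene [311 217   9   3  16] [315.2 218.1] [ 19. 180. 176.]
scene [377 216  35  18 486] [394.  224.2] [ 23. 201. 223.]
scene [381 245  15  23 244] [387.8 257. ] [ 13. 242. 210.]
scene [176 251   7  11  29] [178.9 255.7] [  5. 202. 116.]
scene [136 268   7  11  27] [138.2 273.3] [  4. 201. 115.]
scene [118 330   9   9  33] [122.2 334.8] [  5. 202. 116.]
side [311 171  10  16 137] [315.8 178.3] [ 11. 198. 187.]
```

```bash
python3 -m jog '0.07 0.45 0 0 0 0 0; 0.07 0.45 0 0 0 0 0; 0.06 0.45 0 0 0 0 0; 0.06 0.45 0 0 0 0 0; 0.06 0.45 0 0 0 0 0; 0.06 0.45 0 0 0 0 0; 0.06 0.45 0 0 0 0 0; 0.06 0.45 0 0 0 0 0'
python3 -m jog '0.02 0.15 0 0 0 0 0; 0.02 0.15 0 0 0 0 0; 0.02 0.15 0 0 0 0 0; 0.02 0.1 0 0 0 0 0; 0 0 0 0 0 0 0; 0 0 0 0 0 0 0; 0 0 0 0 0 0 0; 0 0 0 0 0 0 0'
```

```text
t: 25.75
eef_pos: [517.5, -7.6, 21.0]
orientation: [0.0, 0.759, 0.651, -0.0]
ft_force: [2.0, -1.3, -0.2]
finger_gap: 0.001
t: 26.75
eef_pos: [520.5, 13.2, 21.0]
orientation: [-0.0, 0.759, 0.651, -0.0]
ft_force: [-0.2, -0.0, 0.6]
finger_gap: -0.004
```

```bash
python3 -m jog '0.01 0.05 0 0 0 0 0; 0.01 0.05 0 0 0 0 0; 0.01 0.05 0 0 0 0 0; 0.01 0.05 0 0 0 0 0; 0 0 0 0 0 0 0; 0 0 0 0 0 0 0; 0 0 0 0 0 0 0; 0 0 0 0 0 0 0'
python3 - <<'E'
from h import *
d=get_image('side'); np.savez('pics/side8.npz',**d)
f=d['frame'].astype(int); 
# white front top/bottom rows along columns
for u in (235,250,330,340): print(u,f[205:275:2,u].sum(1)//3)
E
```

```text
t: 27.75
eef_pos: [521.0, 15.4, 21.0]
orientation: [0.002, 0.758, 0.652, -0.004]
ft_force: [-9.2, -54.3, 6.1]
finger_gap: 0.001
235 [206 208 206 202 202 205 200 178 175 186 173 158 160 177 185 174 170 181
 165 145  95 100 102  96  94 101 107 109 102  90  87 127 192 204 202]
250 [132 133 133 132 135 135  77  84  93 133 157 152 156 159 154 155 161 158
 158 155 158 134  89  89  88 100  94  91  97 126 111 108 203 203 207]
330 [124 126 125 125 128 128 129 129 131 131 121 123 226 163 157 159 161 159
 162 161 161 160 159 161 147 106 190 176 176 183 198 208 212 215 215]
340 [127 126 126 127 128 128 130 129 133 132 128  96 214 177 163 162 159 163
 163 160 160 162 163 159 158  94 137 186 175 182 192 201 209 211 214]
```

```bash
python3 -m jog '-0.02 -0.2 0 0 0 0 0; -0.05 -0.4 0 0 0 0 0; -0.1 -0.6 0.3 0 0 0 0; 0 -0.2 0.9 0 0 0 0; 0 0 0.9 0 0 0 0; 0 0 0.9 0 0 0 0; 0 0 0.9 0 0 0 0; 0 0 0.9 0 0 0 0'
python3 - <<'E'
from h import *
d=get_image('side'); np.savez('pics/side9.npz',**d); s=get_image('scene'); np.savez('pics/scene9.npz',**s)
print('front top',at(d,330,229,65).round(),at(d,250,222,65).round())
a=cv2.resize(d['frame'][160:260,225:365],(560,400),interpolation=cv2.INTER_CUBIC)
b=cv2.resize(s['frame'][200:300,230:420],(760,400),interpolation=cv2.INTER_CUBIC)
im=np.zeros((600,800,3),'uint8')
# scene part: rim crop & key crop ; side rim & key crop
def put(x,y,f,x0,y0,w,h,k): im[y:y+h*k,x:x+w*k]=cv2.resize(f[y0:y0+h,x0:x0+w],(w*k,h*k),interpolation=cv2.INTER_CUBIC)
put(0,0,s['frame'],295,205,50,37,8); put(400,0,s['frame'],355,235,50,70,4); put(600,0,s['frame'],225,205,50,70,4)
put(0,300,d['frame'],225,185,140,75,4) ; put(600,300,d['frame'],295,160,40,50,5)
cv2.imwrite('pics/m9.png',im[:,:,::-1]); print(d['eye'])
E
```

```text
t: 28.8
eef_pos: [515.2, -34.9, 214.2]
orientation: [-0.0, 0.759, 0.651, 0.0]
ft_force: [0.1, -0.1, -0.9]
finger_gap: -0.002
front top [613.  26.  65.] [433.  61.  65.]
[ 551.65155301 -940.37696062  447.56881091]
```

View pics/m9.png

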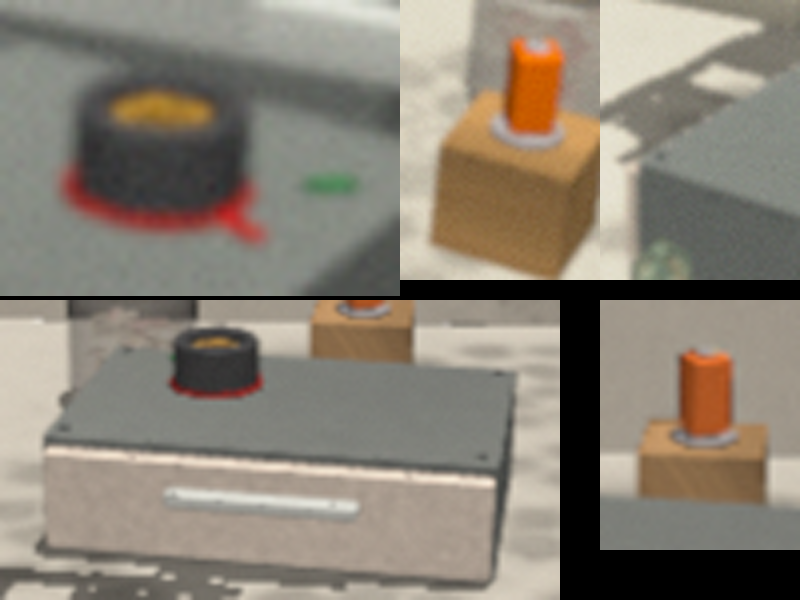

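Picture 14: the drawer front is flush with the box (home). Visible too: rim at scene (162,108) / side (218,340), red pointer (255,235), green mark (330,184), and the key in its block at (538,46) / (706,352).

Run:
```python
from h import *
s=np.load('pics/scene9.npz');d=np.load('pics/side9.npz')
def tri(n,a,b):
    A=[];B=[]
    for c,(u,v) in((s,a),(d,b)):
        r=ray(c,u,v); r/=np.linalg.norm(r); M=np.eye(3)-np.outer(r,r); A.append(M);B.append(M@c['eye'])
    p=np.linalg.lstsq(np.vstack(A),np.hstack(B),rcond=None)[0]; print(n,p.round(1), 'res',(np.array(proj(s,p))-a).round(1),(np.array(proj(d,p))-b).round(1)); return p
r=tri('rim',(315.25,218.5),(279.5,195)); g=tri('griptop',(389.5,246.5),(316.2,170.4)); tri('collar',(387,268),(316.2,187.2))
print(at(s,315.25,218.5,102),at(d,279.5,195,102),at(s,389.5,246.5,112),at(d,316.2,170.4,112))
p=at(s,327.75,234.75,72);m=at(s,336.25,228,72);print('ptr',p,'mark',m)
for q in(p,m): print(np.degrees(np.arctan2(q[1]-r[1],q[0]-r[0])))
for u,v in((443,147),(487,92),(568,182)): print('blk',at(s,355+(u-400)/4,235+v/4,62).round())
for u,v in((640,455),(768,460),(652,422)): print('blkd',at(d,295+(u-600)/5,160+(v-300)/5,62).round())
# box corners side
for u,v in((47,442),(497,470),(516,374),(123,350)): print('box',at(d,225+u/4,185+(v-300)/4,72).round())
```

```text
rim [495.6 159.7  98.5] res [ 0.1 -0.3] [0.1 0.3]
griptop [589.2 354.9 111.2] res [ 0.  -0.1] [0.  0.1]
collar [590.3 355.8  61.7] res [ 0.  -0.1] [0. 0.]
[504.94465348 162.54824699 102.        ] [495.74664529 150.75890456 102.        ] [591.21888926 355.19232671 112.        ] [589.06922772 352.73632027 112.        ]
ptr [515.07320453 199.07207882  72.        ] mark [469.62843135 205.05979869  72.        ]
63.73525062868212
119.79026053508592
blk [627. 320.  62.]
blk [557. 326.  62.]
blk [633. 385.  62.]
blkd [553. 317.  62.]
blkd [623. 310.  62.]
blkd [559. 382.  62.]
box [404.  51.  72.]
box [654.  18.  72.]
box [680. 183.  72.]
box [430. 221.  72.]
```

```bash
python3 -m jog '-0.2 0.2 0.8 0 0 0 0; -0.2 0.7 0.2 0 0 0 0; -0.2 0.7 0 0 0 0 0; -0.2 0.7 0 0 0 0 0; 0 0.5 0 0 0 0 0; 0 0 0 0 0 0 0; 0 0 0 0 0 0 0; 0 0 0 0 0 0 0'
python3 -c "
from h import *
d=snap('wrist','ws',None,1); print(d['eye'],R(d)[:,2], 'sock',proj(d,(495.6,159,96),True))"
python3 -m jog '0.4 0.9 0 0 0 0 1; 0.4 0.9 0 0 0 0 1; 0.4 0.9 0 0 0 0 1; 0.4 0.9 0 0 0 0 1; 0.4 0.9 0 0 0 0 1; 0.3 0.4 0 0 0 0 1; 0 0 0 0 0 0 1; 0 0 0 0 0 0 1'
python3 - <<'E'
from h import *
d=snap('wrist','wk',None,1); print(d['eye'],'key',proj(d,(590,355,112),True),'collar',proj(d,(590,355,64),True))
a=np.load('pics/ws.npz')
im=np.zeros((600,800,3),'uint8')
for x,c,p in((0,a,(495.6,159,96)),(400,d,(590,355,100))):
    u,v=[int(round(t)) for t in proj(c,p,True)]
    u=min(max(u,50),509);v=min(max(v,50),369); print(u-50,v-50)
    im[:400,x:x+400]=cv2.resize(c['frame'][v-50:v+50,u-50:u+50],(400,400),interpolation=cv2.INTER_CUBIC)
im[400:,0:266]=cv2.resize(a['frame'],(266,200));im[400:,266:532]=cv2.resize(d['frame'],(266,200))
cv2.imwrite('pics/m10.png',im[:,:,::-1])
E
```

```text
t: 29.9
eef_pos: [483.4, 76.6, 252.8]
orientation: [-0.0, 0.759, 0.651, -0.0]
ft_force: [-0.2, 0.8, -0.7]
finger_gap: 0.0
[496.79640559 158.98107132 411.54647199] [0.0492904  0.32078163 0.94586976] sock (np.float64(278.28005674550144), np.float64(98.64411098583403))
t: 30.95
eef_pos: [575.2, 272.4, 252.9]
orientation: [-0.0, 0.759, 0.651, -0.0]
ft_force: [0.1, 0.3, 0.3]
finger_gap: 0.999
[588.5557586  354.85170761 411.5818149 ] key (np.float64(281.1206272336987), np.float64(97.99436838251162)) collar (np.float64(280.9061006484942), np.float64(98.04909637951775))
228 49
231 48
```

View pics/m10.png

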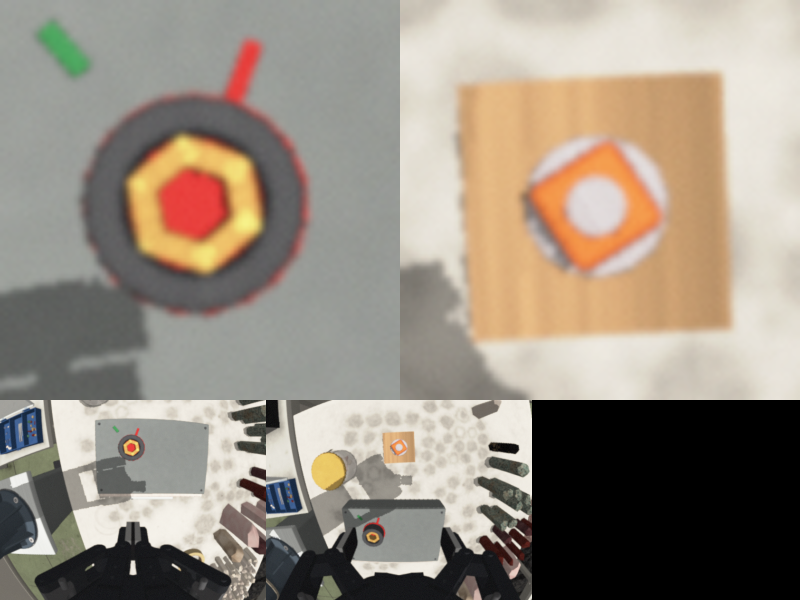

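Picture 15: the socket hex is at crop (195,203) with the pointer at (245,60) and the mark at (62,48). The key grip top is at (597,205), its square turned about 35° in the image. The bearings follow from code.

Run:
```python
from h import *
a=np.load('pics/ws.npz');k=np.load('pics/wk.npz')
def fit(c,m,n,z,name):
    mm,l,s,cc=cv2.connectedComponentsWithStats(m.astype('uint8'))
    # component nearest expected pixel
    i=1+np.argmin([np.hypot(*(q-[278,99])) for q in cc[1:]]); cs,_=cv2.findContours((l==i).astype('uint8'),cv2.RETR_EXTERNAL,cv2.CHAIN_APPROX_NONE)
    M=cv2.moments(cs[0]); ctr=(M['m10']/M['m00'],M['m01']/M['m00'])
    P=np.array([at(c,*q[0],z,True)[:2] for q in cs[0]]); C=at(c,*ctr,z,True)[:2]
    v=P-C; r=np.hypot(*v.T); th=np.arctan2(v[:,1],v[:,0]); 
    best=max(np.arange(0,360/n,.5),key=lambda t:(r*np.cos(n*(th-np.radians(t)))).sum())
    print(name,C.round(1),'area',s[i,4],'r',r.min().round(1),r.max().round(1),'vertex mod',best,'flat mod',(best+180/n)%(360/n))
    return C
h=cv2.cvtColor(a['frame'],cv2.COLOR_RGB2HSV); H,S,V=[h[...,i] for i in range(3)]
red=((H<6)|(H>174))&(S>150)&(V>120)
yel=(H>12)&(H<32)&(S>120)&(V>120)
fit(a,red,6,80,'red'); Y=yel|red; 
C=fit(a,yel,6,96,'yellow outer')
for n,(u,v) in dict(ptr=(245,60),mark=(62,48)).items():
    p=at(a,228+u/4,49+v/4,72,True); print(n,np.degrees(np.arctan2(p[1]-C[1],p[0]-C[0])).round(1))
h=cv2.cvtColor(k['frame'],cv2.COLOR_RGB2HSV); H,S,V=[h[...,i] for i in range(3)]
fit(k,(H>4)&(H<15)&(S>200)&(V>180),4,112,'key')
p=[at(k,231+(u-400)/4,48+v/4,112,True)[:2] for u,v in((608,140),(662,212),(585,270),(530,192))]
print(np.round(p,1)); 
for i in range(4): e=p[(i+1)%4]-p[i]; print(np.degrees(np.arctan2(e[1],e[0])).round(1), np.hypot(*e).round(1))
print('block mid',[at(k,231+(u-400)/4,48+v/4,62,True).round(1) for u,v in((458,85),(722,72),(732,328),(470,342))])
```

```text
red [493.2 158.5] area 206 r 7.0 8.5 vertex mod 35.5 flat mod 5.5
yellow outer [493.6 158.4] area 606 r 14.2 16.8 vertex mod 32.5 flat mod 2.5
ptr 62.0
mark 120.7Traceback (most recent call last):
  File "<stdin>", line 21, in <module>
  File "<stdin>", line 6, in fit
    return _wrapfunc(a, 'argmin', axis=axis, out=out, **kwds)
    return _wrapit(obj, method, *args, **kwds)
    result = getattr(arr, method)(*args, **kwds)
ValueError: attempt to get argmin of an empty sequence
```

Run:
```python
from h import *
k=np.load('pics/wk.npz')
p=[at(k,231+(u-400)/4,48+v/4,112,True)[:2] for u,v in((608,140),(662,212),(585,270),(530,192))]
print(np.round(p,1),np.mean(p,0)) 
for i in range(4): e=p[(i+1)%4]-p[i]; print(np.degrees(np.arctan2(e[1],e[0])).round(1), np.hypot(*e).round(1))
b=[at(k,231+(u-400)/4,48+v/4,62,True)[:2] for u,v in((458,85),(722,72),(732,328),(470,342))]
print(np.round(b,1),np.mean(b,0)); print('collar',at(k,231+197/4,48+205/4,64,True))
```

```text
[[593.8 368.4]
 [603.4 350.2]
 [584.1 339.6]
 [574.5 359.3]] [588.93681344 354.38465496]
-62.2 20.6
-151.1 22.0
115.8 21.9
25.3 21.3
[[558.  391.9]
 [627.1 384.7]
 [620.  315.8]
 [549.8 322.7]] [588.72070022 353.79265389]
collar [589.12433181 353.83569571  64.        ]
```

```bash
python3 -m jog '0.1 0.5 0 0 0 0.157 1; 0.1 0.5 0 0 0 0.157 1; 0.1 0.5 0 0 0 0.157 1; 0.05 0.54 0 0 0 0.157 1; 0 0 -0.9 0 0 0 0.8; 0 0 -0.9 0 0 0 0.8; 0 0 -0.9 0 0 0 0.8; 0 0 -0.9 0 0 0 0.8'
python3 -m jog '0 0 -0.6 0 0 0 0.8; 0 0 -0.4 0 0 0 0.8; 0 0 -0.2 0 0 0 0.8; 0 0 0 0 0 0 0.8; 0 0 0 0 0 0 0.8; 0 0 0 0 0 0 0.8; 0 0 0 0 0 0 0.8; 0 0 0 0 0 0 0.8'
```

```text
t: 32.0
eef_pos: [589.4, 354.0, 108.4]
orientation: [0.0, 0.521, 0.854, 0.0]
ft_force: [-0.3, 0.4, 0.1]
finger_gap: 0.801
t: 33.0
eef_pos: [589.4, 354.9, 61.2]
orientation: [0.0, 0.52, 0.854, 0.0]
ft_force: [0.0, 0.0, -1.1]
finger_gap: 0.797
```

```bash
python3 -m jog '0 0 0 0 0 0 0; 0 0 0 0 0 0 0; 0 0 0 0 0 0 0; 0 0 0 0 0 0 0; 0 0 0 0 0 0 0; 0 0 0 0 0 0 0; 0 0 0.1 0 0 0 0; 0 0 0.2 0 0 0 0'
python3 -m jog '0 0 0.5 0 0 0 0; 0 0 0.6 0 0 0 0; 0 0 0.6 0 0 0 0; 0 0 0.6 0 0 0 0; 0 0 0.7 0 0 0 0; 0 0 0 0 0 0 0; 0 0 0 0 0 0 0; 0 0 0 0 0 0 0'
python3 - <<'E'
from h import *
for n in('side','scene'):
    d=get_image(n); np.savez('pics/%sK.npz'%n,**d)
    z0=130
    for z in (125,140,155,170):
        u,v=proj(d,(589,354.5,z)); u=round(u);v=round(v); print(n,z,u,v,d['frame'][v,u-12:u+13].astype(int).sum(1)//3)
E
```

```text
t: 34.0
eef_pos: [589.0, 354.7, 72.9]
orientation: [-0.0, 0.52, 0.854, -0.0]
ft_force: [0.6, -0.7, -1.4]
finger_gap: 0.27
t: 35.0
eef_pos: [588.9, 354.6, 191.8]
orientation: [-0.001, 0.52, 0.854, -0.001]
ft_force: [0.0, 0.7, -1.3]
finger_gap: 0.276
side 125 316 166 [141 141 143 141 143 141 141 143 141 142 143 143 142 142 141 140 141 139
 142 141 141 141 140 141 141]
side 140 316 161 [140 141 141 142 142 144 143 143 141 141 131 122 118 116 109 119 140 141
 140 139 140 140 139 138 140]
side 155 317 155 [141 141 142 143 143 144 143 142 126  99 113 115 111 102  85 106 141 143
 140 142 141 141 140 140 141]
side 170 317 150 [141 140 141 142 143 141 143 145 121  88 100 112 116 109  92 110 142 143
 141 140 141 141 141 139 139]
scene 125 390 240 [136 144 146 148 149 146 146 147 143 143 144 144 141 146 151 150 145 145
 143 148 151 160 157 156 155]
scene 140 391 234 [129 132 129 132 131 136 133 133 123 118 119 127 125 118 115 112 115 113
 120 120 116 115 113 110 111]
scene 155 392 227 [ 89  90  93  92  96  86 100 105 109 115 120 124 126 123 120 111 118 120
 121 122 116 109  96  92  89]
scene 170 393 220 [ 89  86  85  84  88  85  88  96  97 106 111 119 120 123 123 114 104  97
  85  85  83  90  92 109 133]
```

Code check: the shank silhouette is about 7 px wide, roughly 18.5 mm across corners, with one bright centre face. So key flats lie at 27° mod 60 against 3° for the socket: turn −24° and carry it over the socket.

```bash
python3 -m jog '-0.3 -0.6 0 0 0 -0.1 0; -0.3 -0.6 0 0 0 -0.1 0; -0.3 -0.6 0 0 0 -0.1 0; -0.3 -0.6 0 0 0 -0.12 0; -0.3 -0.6 0 0 0 0 0; -0.3 -0.6 0 0 0 0 0; -0.3 -0.6 0 0 0 0 0; -0.29 -0.69 0 0 0 0 0'
python3 -m jog '0 0 0 0 0 0 0; 0 0 0 0 0 0 0; 0 0 -0.2 0 0 0 0; 0 0 -0.2 0 0 0 0; 0 0 -0.2 0 0 0 0; 0 0 0 0 0 0 0; 0 0 0 0 0 0 0; 0 0 0 0 0 0 0'
```

```text
t: 36.1
eef_pos: [493.2, 158.6, 192.7]
orientation: [-0.0, 0.687, 0.727, -0.0]
ft_force: [-0.1, -0.6, -2.4]
finger_gap: 0.272
t: 37.1
eef_pos: [494.0, 159.3, 169.3]
orientation: [0.0, 0.687, 0.727, 0.0]
ft_force: [-0.6, -0.4, -1.0]
finger_gap: 0.272
```

```bash
python3 -m jog '0 0 -0.2 0 0 0 0; 0 0 -0.2 0 0 0 0; 0 0 -0.1 0 0 0 0; 0 0 -0.05 0 0 0 0; 0 0 0 0 0 0 0; 0 0 0 0 0 0 0; 0 0 0 0 0 0 0; 0 0 0 0 0 0 0'
python3 -m jog '0 0 -0.05 0 0 0 0; 0 0 -0.05 0 0 0 0; 0 0 -0.05 0 0 0 0; 0 0 0 0 0 0 0; 0 0 0 0 0 0 0; 0 0 0 0 0 0 0; 0 0 0 0 0 0 0; 0 0 0 0 0 0 0'
```

```text
t: 38.1
eef_pos: [493.8, 159.3, 147.1]
orientation: [0.0, 0.687, 0.727, 0.0]
ft_force: [0.1, 0.5, -1.9]
finger_gap: 0.271
t: 39.1
eef_pos: [493.5, 159.2, 140.8]
orientation: [-0.0, 0.687, 0.727, -0.0]
ft_force: [-2.2, -3.1, -3.9]
finger_gap: 0.271
```

```bash
python3 -m jog '0 0 -0.05 0 0 0 0; 0 0 -0.05 0 0 0 0; 0 0 -0.05 0 0 0 0; 0 0 -0.05 0 0 0 0; 0 0 -0.05 0 0 0 0; 0 0 0 0 0 0 0; 0 0 0 0 0 0 0; 0 0 0 0 0 0 0'
```

```text
t: 40.1
eef_pos: [493.6, 159.1, 131.1]
orientation: [-0.0, 0.687, 0.727, -0.0]
ft_force: [-2.8, -5.1, 0.4]
finger_gap: 0.273
```

```bash
python3 -m jog '-0.01 -0.02 0 0 0 0 0; 0 0 0 0 0 -0.1 0; 0 0 0 0 0 -0.15 0; 0 0 0 0 0 -0.18 0; 0 0 0 0 0 -0.18 0; 0 0 0 0 0 -0.18 0; 0 0 0 0 0 0 0; 0 0 0 0 0 0 0'
python3 -c "
from h import *
s=state();print(s['moment'],s['joint_pos'])"
python3 -m jog '0 0 0 0 0 -0.18 0; 0 0 0 0 0 -0.18 0; 0 0 0 0 0 -0.18 0; 0 0 0 0 0 -0.18 0; 0 0 0 0 0 -0.06 0; 0 0 0 0 0 0 0; 0 0 0 0 0 0 0; 0 0 0 0 0 0 0'
python3 -c "
from h import *
s=state();print(s['moment'],s['joint_pos'])"
```

```text
t: 41.1
eef_pos: [493.0, 158.5, 130.9]
orientation: [-0.0, 0.913, 0.408, -0.0]
ft_force: [-4.0, -3.0, -0.4]
finger_gap: 0.272
[-0.50424023  1.10636653 -0.03330264] [2.21032465e-01 4.00902926e-01 1.81332352e+00 3.67863350e-04
 9.28192469e-01 9.50545844e-01]
t: 42.1
eef_pos: [492.9, 158.7, 130.9]
orientation: [-0.0, 1.0, 0.031, -0.001]
ft_force: [-5.5, -1.0, 0.9]
finger_gap: 0.272
[-0.27548471  1.27259048  0.04127553] [2.21224099e-01 4.00863856e-01 1.81342572e+00 7.85229177e-04
 9.28343190e-01 1.73040281e+00]
```

```bash
python3 -m jog '0 0 0 0 0 0 0.7; 0 0 0 0 0 0 0.7; 0 0 0 0 0 0 0.7; 0 0 0 0 0 0 0.7; 0 0 0 0 0 0.18 0.7; 0 0 0 0 0 0.18 0.7; 0 0 0 0 0 0.18 0.7; 0 0 0 0 0 0.18 0.7'
python3 - <<'E'
from h import *
for n in('scene','side'):
    d=get_image(n);h=cv2.cvtColor(d['frame'],cv2.COLOR_RGB2HSV)
    red=(((h[...,0]<6)|(h[...,0]>174))&(h[...,1]>150)&(h[...,2]>110))
    u,v=map(int,proj(d,(493.4,158.4,72)))
    ys,xs=np.nonzero(red[v-25:v+25,u-30:u+30])
    P=np.array([at(d,x+u-30,y+v-25,72)[:2] for x,y in zip(xs,ys)])-[495,160]
    r=np.hypot(*P.T);a=np.degrees(np.arctan2(P[:,1],P[:,0]));m=r>33
    print(n,len(r),np.c_[r[m],a[m]].round().tolist())
print(state()['eef_pos'])
E
```

```text
t: 43.1
eef_pos: [493.5, 158.5, 131.0]
orientation: [0.0, 0.924, 0.382, 0.0]
ft_force: [0.7, -0.0, -0.3]
finger_gap: 0.7
scene 29 [[33.0, -24.0], [38.0, -18.0], [36.0, -16.0]]
side 14 [[34.0, -5.0], [36.0, -4.0], [39.0, -4.0]]
[493.4632355  158.47089686 131.02527706]
```

```bash
python3 -m jog '0 0 0 0 0 0.17 0.7; 0 0 0 0 0 0.17 0.7; 0 0 0 0 0 0.17 0.7; 0 0 0 0 0 0.17 0.7; 0 0 0 0 0 0.17 0.7; 0 0 0 0 0 0 0; 0 0 0 0 0 0 0; 0 0 0 0 0 0 0'
python3 -m jog '0 0 0 0 0 0 0; 0 0 0 0 0 0 0; 0 0 0 0 0 -0.15 0; 0 0 0 0 0 -0.18 0; 0 0 0 0 0 -0.18 0; 0 0 0 0 0 -0.18 0; 0 0 0 0 0 -0.18 0; 0 0 0 0 0 -0.18 0'
python3 -m jog '0 0 0 0 0 -0.18 0; 0 0 0 0 0 -0.18 0; 0 0 0 0 0 -0.16 0; 0 0 0 0 0 0 0; 0 0 0 0 0 0 0.7; 0 0 0 0 0 0 0.7; 0 0 0 0 0 0 0.7; 0 0 0 0 0 0 0.7'
python3 -m jog '0 0 0 0 0 0.18 0.7; 0 0 0 0 0 0.18 0.7; 0 0 0 0 0 0.18 0.7; 0 0 0 0 0 0.18 0.7; 0 0 0 0 0 0.17 0.7; 0 0 0 0 0 0.17 0.7; 0 0 0 0 0 0.17 0.7; 0 0 0 0 0 0.17 0.7'
python3 -m jog '0 0 0 0 0 0.17 0.7; 0 0 0 0 0 0 0.7; 0 0 0 0 0 0 0; 0 0 0 0 0 0 0; 0 0 0 0 0 0 0; 0 0 0 0 0 0 0; 0 0 0 0 0 0 0; 0 0 0 0 0 0 0'
```

```text
t: 44.2
eef_pos: [493.2, 158.5, 131.0]
orientation: [-0.0, 0.688, 0.726, -0.0]
ft_force: [-1.2, 0.2, 1.1]
finger_gap: 0.27
t: 45.2
eef_pos: [493.0, 158.4, 130.9]
orientation: [-0.0, 0.96, 0.281, -0.0]
ft_force: [-3.7, 1.0, 1.5]
finger_gap: 0.269
t: 46.2
eef_pos: [493.5, 158.5, 131.0]
orientation: [-0.0, 1.0, 0.029, 0.0]
ft_force: [-0.8, -0.0, 0.2]
finger_gap: 0.701
t: 47.2
eef_pos: [493.4, 158.5, 131.0]
orientation: [0.0, 0.744, 0.668, 0.0]
ft_force: [-0.7, 0.2, -0.1]
finger_gap: 0.704
t: 48.2
eef_pos: [493.3, 158.5, 131.1]
orientation: [-0.0, 0.687, 0.727, -0.0]
ft_force: [-3.1, 0.2, 6.0]
finger_gap: 0.275
```

```bash
python3 -m jog '0 0 0 0 0 -0.15 0; 0 0 0 0 0 -0.18 0; 0 0 0 0 0 -0.18 0; 0 0 0 0 0 -0.18 0; 0 0 0 0 0 -0.18 0; 0 0 0 0 0 -0.18 0; 0 0 0 0 0 -0.18 0; 0 0 0 0 0 -0.18 0'
python3 -m jog '0 0 0 0 0 -0.16 0; 0 0 0 0 0 0 0; 0 0 0 0 0 0 0.7; 0 0 0 0 0 0 0.7; 0 0 0 0 0 0 0.7; 0 0 0 0 0 0 0.7; 0 0 0 0 0 0.18 0.7; 0 0 0 0 0 0.18 0.7'
python3 -m jog '0 0 0 0 0 0.18 0.7; 0 0 0 0 0 0.18 0.7; 0 0 0 0 0 0.17 0.7; 0 0 0 0 0 0.17 0.7; 0 0 0 0 0 0.17 0.7; 0 0 0 0 0 0.17 0.7; 0 0 0 0 0 0.17 0.7; 0 0 0 0 0 0 0.7'
python3 -m jog '0 0 0 0 0 0 0; 0 0 0 0 0 0 0; 0 0 0 0 0 0 0; 0 0 0 0 0 0 0; 0 0 0 0 0 0 0; 0 0 0 0 0 -0.15 0; 0 0 0 0 0 -0.15 0; 0 0 0 0 0 -0.15 0'
python3 -c "
from h import *
s=state();print(s['moment'],s['joint_pos'])"
```

```text
t: 49.2
eef_pos: [493.1, 158.4, 131.1]
orientation: [0.0, 0.994, 0.105, -0.0]
ft_force: [-3.6, -0.3, 5.8]
finger_gap: 0.273
t: 50.2
eef_pos: [493.4, 158.4, 131.0]
orientation: [-0.0, 0.978, 0.21, 0.0]
ft_force: [0.6, -0.5, 0.7]
finger_gap: 0.701
t: 51.2
eef_pos: [493.4, 158.5, 131.0]
orientation: [0.0, 0.687, 0.726, 0.0]
ft_force: [0.2, -0.6, 0.3]
finger_gap: 0.7
t: 52.2
eef_pos: [493.2, 158.5, 131.1]
orientation: [-0.0, 0.833, 0.553, -0.0]
ft_force: [-3.6, 0.3, 6.2]
finger_gap: 0.275
[0.00402949 0.77736173 0.05757392] [2.20992720e-01 4.00691085e-01 1.81310448e+00 8.90703862e-06
 9.28227167e-01 6.20010683e-01]
```

```bash
for i in 1 2; do python3 -m jog '0 0 0 0 0 -0.04 0; 0 0 0 0 0 -0.04 0; 0 0 0 0 0 -0.04 0; 0 0 0 0 0 0 0; 0 0 0 0 0 0 0; 0 0 0 0 0 0 0; 0 0 0 0 0 0 0; 0 0 0 0 0 0 0'
python3 -c "
from h import *
s=state();print(s['moment'],2*np.degrees(np.arctan2(s['orientation'][2],s['orientation'][1])))"; done
```

```text
t: 53.2
eef_pos: [493.2, 158.5, 131.1]
orientation: [-0.0, 0.864, 0.504, -0.0]
ft_force: [-3.5, -0.4, 6.2]
finger_gap: 0.272
[-0.0337536   0.81484026  0.01170841] 60.54003037962656
t: 54.2
eef_pos: [493.2, 158.4, 131.1]
orientation: [-0.0, 0.892, 0.451, -0.0]
ft_force: [-3.7, -0.7, 5.8]
finger_gap: 0.269
[-0.01949141  0.8085293   0.03994577] 53.66256868113595
```

```bash
for i in 1 2; do python3 -m jog '0 0 0 0 0 -0.03 0; 0 0 0 0 0 -0.03 0; 0 0 0 0 0 0 0; 0 0 0 0 0 0 0; 0 0 0 0 0 0 0; 0 0 0 0 0 0 0; 0 0 0 0 0 0 0; 0 0 0 0 0 0 0' | tail -2
python3 -c "
from h import *
s=state();print(s['moment'],2*np.degrees(np.arctan2(s['orientation'][2],s['orientation'][1])))"; done
```

```text
ft_force: [-3.4, -0.5, 5.6]
finger_gap: 0.27
[-0.0906134   0.84041922  0.04581523] 50.22693684905326
ft_force: [-3.1, 0.5, 6.5]
finger_gap: 0.271
[-0.07870834  0.80835469  0.06398039] 46.79541415534963
```

```bash
cat > ptr.py <<'E'
from h import *
for n in('scene','side'):
    d=get_image(n);np.savez('pics/%sP.npz'%n,**d);h=cv2.cvtColor(d['frame'],cv2.COLOR_RGB2HSV)
    u,v=map(int,proj(d,(493.4,158.4,72)))
    for c,m in (('red',((h[...,0]<6)|(h[...,0]>174))&(h[...,1]>120)&(h[...,2]>90)),('green',(h[...,0]>40)&(h[...,0]<85)&(h[...,1]>90)&(h[...,2]>60))):
        ys,xs=np.nonzero(m[v-28:v+28,u-34:u+34])
        if len(xs)==0: print(n,c,'none');continue
        P=np.array([at(d,x+u-34,y+v-28,72)[:2] for x,y in zip(xs,ys)])-[495,160]
        r=np.hypot(*P.T);a=np.degrees(np.arctan2(P[:,1],P[:,0]));k=r>31
        print(n,c,len(r),np.c_[r[k],a[k]].round().astype(int).tolist()[:14])
E
python3 ptr.py
```

```text
scene red 61 [[31, 131], [33, 130], [36, 130], [38, 129], [41, 128], [32, 121], [34, 120], [37, 120], [39, 120], [41, 120]]
scene green 8 [[53, 126], [55, 125], [57, 125], [46, 120], [49, 120], [51, 119], [54, 119], [56, 119]]
side red 37 []
side green none
```

```bash
for i in 1 2; do python3 -m jog '0 0 0 0 0 -0.03 0; 0 0 0 0 0 -0.03 0; 0 0 0 0 0 0 0; 0 0 0 0 0 0 0; 0 0 0 0 0 0 0; 0 0 0 0 0 0 0; 0 0 0 0 0 0 0; 0 0 0 0 0 0 0' | tail -2
python3 -c "
from h import *
s=state();print(s['moment'],2*np.degrees(np.arctan2(s['orientation'][2],s['orientation'][1])))"; done; python3 ptr.py
```

```text
ft_force: [-3.7, -0.0, 5.8]
finger_gap: 0.27
[-0.03529033  0.83082257  0.23942419] 43.37466765972637
ft_force: [-4.1, -1.4, 6.3]
finger_gap: 0.269
[-0.10375342  0.87669389  0.38378024] 39.95354888575948
scene red 64 [[31, 131], [33, 130], [36, 130], [38, 129], [41, 128], [43, 128], [32, 121], [34, 120], [37, 120], [39, 120], [41, 120]]
scene green 8 [[50, 126], [53, 126], [55, 125], [46, 120], [49, 120], [51, 119], [54, 119], [56, 119]]
side red 38 []
side green none
```

The stop is reached: torque climbs to 0.38 N m, and the pointer lines up with the mark. One more small press, then let go, regrasp and draw the key out.

```bash
python3 -m jog '0 0 0 0 0 -0.04 0; 0 0 0 0 0 0 0; 0 0 0 0 0 0 0; 0 0 0 0 0 0 0.7; 0 0 0 0 0 0 0.7; 0 0 0 0 0 0 0.7; 0 0 0 0 0 0 0.7; 0 0 0 0 0 0.08 0.7'
python3 -m jog '0 0 0 0 0 0 0; 0 0 0 0 0 0 0; 0 0 0 0 0 0 0; 0 0 0 0 0 0 0; 0 0 0 0 0 0 0; 0 0 0.1 0 0 0 0; 0 0 0.1 0 0 0 0; 0 0 0 0 0 0 0'
python3 -c "
from h import *
s=state();print(s['moment'],2*np.degrees(np.arctan2(s['orientation'][2],s['orientation'][1])))"; python3 ptr.py
```

```text
t: 59.4
eef_pos: [493.4, 158.5, 131.0]
orientation: [0.0, 0.933, 0.361, 0.0]
ft_force: [0.5, -1.2, 0.7]
finger_gap: 0.7
t: 60.4
eef_pos: [492.4, 158.2, 137.1]
orientation: [-0.0, 0.933, 0.36, -0.001]
ft_force: [3.4, 1.8, -24.1]
finger_gap: 0.273
[ 0.4120254  -0.76315872  0.04976679] 42.205798693266615
scene red 65 [[31, 131], [33, 130], [36, 130], [38, 129], [41, 128], [43, 128], [32, 121], [34, 120], [37, 120], [39, 120]]
scene green 7 [[53, 126], [55, 125], [46, 120], [49, 120], [51, 119], [54, 119], [56, 119]]
side red 37 []
side green none
```

```bash
python3 -m jog '0 0 0 0 0 0.04 0; 0 0 0 0 0 0.04 0; 0 0 0 0 0 0 0; 0 0 0 0 0 0 0.5; 0 0 0 0 0 0 0.5; 0 0 0 0 0 0 0.5; 0 0 0 0 0 0 0.5; 0 0 0 0 0 0 0.5'
python3 -m jog '0 0 0 0 0 0 0; 0 0 0 0 0 0 0; 0 0 0 0 0 0 0; 0 0 0 0 0 0 0; 0 0 0 0 0 0 0; 0 0 0.1 0 0 0 0; 0 0 0.1 0 0 0 0; 0 0 0 0 0 0 0'
python3 -c "
from h import *
s=state();print(s['moment'],2*np.degrees(np.arctan2(s['orientation'][2],s['orientation'][1])))"; python3 ptr.py
```

```text
t: 61.5
eef_pos: [493.5, 158.4, 139.1]
orientation: [0.0, 0.918, 0.397, 0.0]
ft_force: [-0.3, -0.0, -0.5]
finger_gap: 0.499
t: 62.5
eef_pos: [493.5, 158.4, 147.5]
orientation: [0.0, 0.918, 0.397, 0.0]
ft_force: [-1.0, -0.2, 0.5]
finger_gap: 0.273
[ 0.17520182  0.28331293 -0.01771803] 46.80338131977763
scene red 59 [[31, 131], [33, 130], [36, 130], [38, 129], [41, 128], [43, 128], [32, 121], [34, 120], [37, 120], [39, 120]]
scene green 7 [[50, 126], [53, 126], [55, 125], [49, 120], [51, 119], [54, 119], [56, 119]]
side red 36 []
side green none
```

```bash
python3 -m jog '0 0 0.2 0 0 0 0; 0 0 0.4 0 0 0 0; 0 0 0.6 0 0 0 0; 0 0 0.2 0 0 0 0; 0 0 0 0 0 0 0; 0 0 0 0 0 0 0; 0 0 0 0 0 0 0; 0 0 0 0 0 0 0'
python3 ptr.py
python3 - <<'E'
from h import *
d=np.load('pics/sideP.npz')
s=np.load('pics/sceneP.npz')
for z in range(96,204,6):
    u,v=proj(d,(493.4,158.4,z)); u=round(u);v=round(v); print(z,v,d['frame'][v,u-8:u+9].astype(int).sum(1)//3, d['frame'][v,u])
E
```

```text
t: 63.6
eef_pos: [493.2, 158.4, 202.6]
orientation: [-0.0, 0.918, 0.397, -0.0]
ft_force: [-0.3, -0.7, -0.9]
finger_gap: 0.269
scene red 63 [[31, 131], [33, 130], [36, 130], [38, 129], [41, 128], [43, 128], [32, 121], [34, 120], [37, 120], [39, 120]]
scene green 8 [[50, 126], [53, 126], [55, 125], [57, 125], [49, 120], [51, 119], [54, 119], [56, 119]]
side red 36 []
side green none
96 196 [42 42 47 52 57 65 76 79 77 76 69 68 76 67 61 67 65] [107  81  45]
102 194 [36 40 43 48 52 51 53 58 60 59 62 59 51 46 49 62 72] [73 61 48]
108 192 [ 99  75  77  72  64  64  61  58  56  56  69  90  97 103 122 153 171] [57 57 56]
114 189 [ 85  79  75 109 145 147 146 144 144 142 143 143 145 144 144 144 145] [154 146 134]
120 187 [ 74  62  52 100 144 145 144 145 147 143 144 142 141 140 142 144 143] [157 149 137]
126 185 [ 80  68  58 100 143 145 146 145 145 143 143 144 143 143 143 144 147] [155 147 134]
132 182 [ 83  99 132 143 144 143 144 145 144 144 142 144 144 143 145 145 145] [154 146 134]
138 180 [ 94 107 131 143 145 143 145 144 143 144 143 142 144 144 145 144 144] [153 145 132]
144 177 [147 118 111 
[... 198 characters left out ...]
3 113 107 101  92 112 143 144 145 141 143] [112 107 104]
162 170 [141 141 143 144 131 109 111 114 113 104  96 115 145 142 143 141 142] [119 112 110]
168 168 [143 144 144 143 129 104 111 114 114 108  95 114 142 144 144 144 144] [119 113 111]
174 165 [143 143 144 145 126 102 108 111 117 113  99 115 142 144 142 143 144] [122 115 114]
180 163 [142 144 146 146 126 101 107 112 114 115 103 118 145 145 144 141 143] [119 112 111]
186 160 [146 144 145 145 126  98 104 110 115 114 109 118 142 144 145 144 145] [120 113 112]
192 158 [142 144 145 147 128  95 101 107 114 116 110 121 144 146 144 143 144] [119 113 111]
198 155 [130 119 111 101 104 109 109 109 111 110 108 103 101 105 115 127 144] [116 110 109]
```

```bash
python3 -m jog '0.3 0.6 0 0 0 0 0; 0.3 0.6 0 0 0 0 0; 0.3 0.6 0 0 0 0 0; 0.3 0.6 0 0 0 0 0; 0.3 0.6 0 0 0 0 0; 0.3 0.6 0 0 0 0 0; 0.3 0.6 0 0 0 0 0; 0.29 0.69 0 0 0 0 0'
python3 -m jog '0 0 0 0 0 0 0; 0 0 0 0 0 0 0; 0 0 -0.5 0 0 0 0; 0 0 -0.5 0 0 0 0; 0 0 -0.5 0 0 0 0; 0 0 -0.2 0 0 0 0; 0 0 0 0 0 0 0; 0 0 0 0 0 0 0'
python3 - <<'E'
from h import *
for n in ('side','scene'):
    d=get_image(n)
    for z in (75,82,90):
        u,v=proj(d,(589,354,z)); u=round(u);v=round(v); print(n,z,u,v,d['frame'][v,u-9:u+10].astype(int).sum(1)//3)
E
```

```text
t: 64.7
eef_pos: [589.3, 354.7, 202.7]
orientation: [0.0, 0.918, 0.397, -0.0]
ft_force: [0.2, -0.2, -1.7]
finger_gap: 0.272
t: 65.7
eef_pos: [589.3, 354.3, 135.7]
orientation: [-0.0, 0.918, 0.397, 0.001]
ft_force: [0.5, 0.1, -0.4]
finger_gap: 0.275
side 75 316 183 [121 120 121 121 122 123 126 132 141 141 141 141 142 142 141 142 144 144
 141]
side 82 316 181 [141 140 141 142 143 144 136 112 107 108  98 114 140 142 141 142 142 143
 142]
side 90 316 178 [140 142 142 142 143 144 130 108 111 114 106  95 114 142 142 142 141 142
 143]
scene 75 387 262 [ 87  91  90  88  86  90  98 102 107 111 106 100  93  97  99 107 115 123
 129]
scene 82 387 259 [ 91  96 102 102 112 115 117 125 124 125 125 120 109 117 132 143 148 150
 150]
scene 90 388 255 [148 147 145 143 135 120 119 121 125 124 122 118 122 134 145 144 139 142
 143]
```

```bash
python3 -m jog '0 0 -0.3 0 0 0 0; 0 0 -0.3 0 0 0 0; 0 0 -0.3 0 0 0 0; 0 0 -0.3 0 0 0 0; 0 0 -0.2 0 0 0 0; 0 0 -0.2 0 0 0 0; 0 0 0 0 0 0 0; 0 0 0 0 0 0 0'
```

```text
t: 66.8
eef_pos: [589.2, 354.2, 71.4]
orientation: [-0.0, 0.918, 0.397, 0.0]
ft_force: [0.8, -0.4, -1.4]
finger_gap: 0.269
```

```bash
python3 -m jog '0 0 -0.05 0 0 0 0; 0 0 0 0 0 0 0; 0 0 0 0 0 0 0.8; 0 0 0 0 0 0 0.8; 0 0 0 0 0 0 0.8; 0 0 0 0 0 0 0.8; 0 0 0.3 0 0 0 0.8; 0 0 0.5 0 0 0 0.8'
python3 -m jog '0 0 0.9 0 0 0 0.8; 0 0 0.9 0 0 0 0.8; 0 0 0.9 0 0 0 0.8; 0 -0.3 0.5 0 0 0 0.8; 0 -0.9 0 0 0 0 0.8; 0 -0.9 0 0 0 0 0.8; 0 -0.9 0 0 0 0 0.8; 0 0 0 0 0 0 0.8'
python3 - <<'E'
from h import *
d=get_image('side');s=get_image('scene');w=get_image('wrist')
im=np.zeros((600,800,3),'uint8')
def put(x,y,f,x0,y0,w,h,k): im[y:y+h*k,x:x+w*k]=cv2.resize(f[y0:y0+h,x0:x0+w],(w*k,h*k),interpolation=cv2.INTER_CUBIC)
put(0,0,s['frame'],280,200,125,105,3); put(380,0,d['frame'],215,160,140,100,3)
im[320:600,0:373]=cv2.resize(w['frame'],(373,280)); im[320:600,380:753]=cv2.resize(s['frame'],(373,280))
cv2.imwrite('pics/fin.png',im[:,:,::-1])
E
```

```text
t: 67.8
eef_pos: [588.9, 354.0, 101.9]
orientation: [0.0, 0.918, 0.397, -0.0]
ft_force: [-0.4, -0.4, 0.5]
finger_gap: 0.799
t: 68.8
eef_pos: [589.0, 231.5, 229.5]
orientation: [0.0, 0.918, 0.396, -0.0]
ft_force: [0.5, 0.1, 0.8]
finger_gap: 0.795
```

View pics/fin.png

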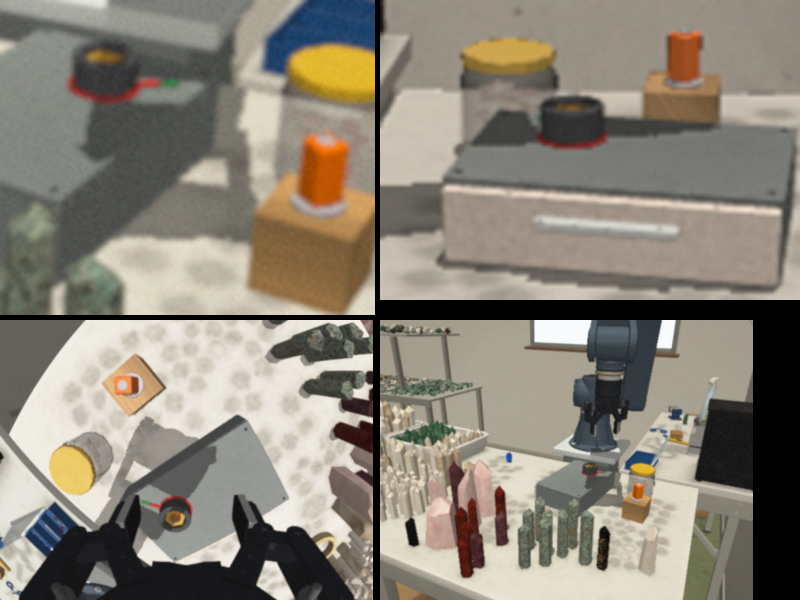

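```bash
python3 -c "
from workcell import *
print(finish_job())"
```

```text
the job is handed in; nothing more can be done
None
```

I finished the job in about 69 s of robot time and handed it in. The jade and jet points are in the drawer, the drawer is shut and locked, and the key is back in its block.

**What I did:**
- **Stones:** I saw only these two loose stones in the camera views. I left the blue look-alike, the jar and the tape where they were.
- **Drawer:** I pushed it until it met the hard stop.
- **Lock:** I turned the screw clockwise in four grips with three regrasps. At the end the torque rose to about 0.38 N m, and I gave one further small press.

**Last checks:** The last picture shows the drawer front flush with the box, the red pointer meeting the green mark, and the key standing upright with its collar on the block. The pointer did not move when I drew the key out.

**What disagreed or went wrong:**
- **Finger height:** The fingertips sat about 30 mm higher relative to the TCP reading than the description says. My first close went over the top of the jet, and the next two grips were too shallow.
- **Forces:** The fingertips pressed the table with 28 N during the jet grasp. The wrist force read about 54 N when the drawer hit its stop; I backed off in the next move.
- **Key binding:** The key held with about 24 N on the first pull. I turned it back slightly, let go and regrasped, and it then came out freely.
- **Not confirmed:** I had no direct reading of the drawer or lock joint, so the catch is judged from the hard stop and the flush front.

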